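# Shut down the dry bath: hang the carriers, put the cover on

### The arm

A 6-joint arm with a two-finger parallel gripper is mounted at the origin on the work surface. World frame = base frame: x ahead of the robot, y to its left, z up, the work surface at z = 0. Lengths are in mm, angles in degrees, forces in N, time in s.
With the tool pointing down it reaches from about 350 to 850 mm from the base axis. Payload 8.1 kg.
Tool frame: the origin (TCP) lies at the very end of the fingers, on their centre line; the grasp point (between the pads) lies r.tcp_to_grasp behind it (r.tcp_to_grasp is the distance from the TCP to the grasp point, in mm); z points along the fingers, y is the line along which they close (so a half turn about z gives the same grasp; the last joint's range is limited). The gripper opens to 85 mm and grips with 20 to 120 N. Pads are 22 mm wide; open, the fingers measure 114 mm over their backs; the gripper's body (76 mm by 85 mm) begins 54 mm behind the grasp point. The pads swing forward as they close: fully open they stand 13 mm farther back than shut.
Start: joints at [-72.731, 7.471, 85.268, -0, 87.261, -4.893], TCP at [226.356, -555.669, 231.292] pointing down, gripper open.
Joint ranges: [-169.43, 169.43], [-51.17, 129.36], [1.28, 143.12], [-76.62, 256.62], [0, 156.53], [-152.29, 152.29]. Speed limits (degrees/s): [136.94, 136.94, 159.86, 180, 180, 180].

### API

Orientations are given as [roll, pitch, yaw] about the fixed x, y, z axes, in that order (R = Rz(yaw) Ry(pitch) Rx(roll)).
In Python, from bench import sense, viewer, order, r gives the robot as it stands.
- The arm moves only by the tool carry_out, never from a script. Its argument "increments" is one flat list of numbers, 7 for each row, row after row: the shift along the tool's x, y, z as a fraction of full scale, then the turn, a rotation vector about the tool's x, y, z as a fraction of full scale, then the opening, from -1 (shut) to 1 (fully open). A call has exactly 10 rows; each row is the pose to reach, as a shift and turn from the pose commanded when the call began, along the tool's axes at that moment, turning the shorter way round; what a row does not reach only later rows make up. Full scale, the value 1, is 400 mm for a shift and 2 pi rad for a turn. A row lasts 1/8 s, in which the tool goes at most 62.5 mm and 10.7 degrees, less where a joint would pass 70% of its speed; a pose out of reach is approached as far as the arm can. A call with a number of a shift or a turn outside -1 to 1 is refused whole. A call with a gripper value outside its range is refused whole. The fingers move at their own pace and stop on an object; "force" is the grip in N (left out, the last holds). Time passes only in rows, so rows that repeat a pose let the fingers close, or fill a call up. It gives the time, the measured TCP pose, the force, the opening and the grip force at its end, in the units of the state.
- sense(): the state, without advancing time (a new reading comes with each control period).
- viewer.snapshot(name): name is "side" or "top" or "wrist"; returns the picture (420x560x3 uint8, red, green, blue); there is no depth.
- viewer.get_calibration(name): a dict with "fx", "fy", "cx", "cy" (pixels), "k1" (the pictures are not rectified: a ray, as slopes to the right and down, at radius r is drawn at 1 + k1 r^2 times it, then the intrinsics apply), "R" (3x3) and "t" (3): a world point X has camera coordinates R X + t. Camera axes: x right, y down, z forward; pixel columns grow to the right and rows downward; lengths in mm; the calibration is good to about 2 mm. A picture is of the moment at which its call begins: read the wrist's pose just before it. get_calibration takes no time and is no camera call; for the wrist camera it gives the pose at the moment of the call.
- order.hand_in(): hands the job in; it is judged then, once.
The state is a dict: "time": time; "joint_pos": joint angles; "qd": joint speeds; "joint_efforts": joint torques, N m; "tool_pos": TCP position; "tcp_rot": TCP orientation; "ft_force": force on the tool from outside, world axes, zero at the start; "wrist_torque": the same for the moment, N m; "finger_gap": finger opening in mm; "grip_force": force on a finger pad.
Only numpy, scipy, OpenCV 4.12 (cv2) and the standard library are available. Lean on these libraries where they do the work, as an engineer would, in place of code of your own. Each camera call takes 0.05 s, during which the arm holds its last target. There are 200 camera calls.

### The job

Shut down the dry bath: first switch it off by pushing its red lever all the way over, then lift out every tube carrier and hang each by its eye on a peg of its own on the drain rack, and last put the cover on the empty bath, turned so that its notch clears the probe housing and it lies flat and fully home in the recess. Never tip a carrier over, as the tubes are in it, and leave the spray bottle, tube rack and carton where they are.

Things in the scene. Friction and masses are not known exactly. Their poses are not given: they have to be found in the camera images.
- carrier0: green tube carrier, 0.16 kg (may be absent: None). Foot 40 x 50 x 12 mm with capped tubes to 32 mm high; from its middle a flat stem 10 mm thick (x), 30 mm wide (y), top 156 mm above the underside. A 20 mm round eye pierces the stem along x, 98 mm above the underside. Same either way round. Origin: centre of underside, z up the stem. Starts standing in the bath's well
- carrier1: yellow tube carrier, 0.16 kg (may be absent: None). Foot 40 x 50 x 12 mm with capped tubes to 32 mm high; from its middle a flat stem 10 mm thick (x), 30 mm wide (y), top 156 mm above the underside. A 20 mm round eye pierces the stem along x, 98 mm above the underside. Same either way round. Origin: centre of underside, z up the stem. Starts standing in the bath's well
- carrier2: orange tube carrier, 0.16 kg (may be absent: None). Foot 40 x 50 x 12 mm with capped tubes to 32 mm high; from its middle a flat stem 10 mm thick (x), 30 mm wide (y), top 156 mm above the underside. A 20 mm round eye pierces the stem along x, 98 mm above the underside. Same either way round. Origin: centre of underside, z up the stem. Starts standing in the bath's well
- carrier3: blue tube carrier, 0.16 kg (may be absent: None). Foot 40 x 50 x 12 mm with capped tubes to 32 mm high; from its middle a flat stem 10 mm thick (x), 30 mm wide (y), top 156 mm above the underside. A 20 mm round eye pierces the stem along x, 98 mm above the underside. Same either way round. Origin: centre of underside, z up the stem. Starts standing in the bath's well
- eye0 (a point): centre of the eye of carrier0, 98 mm above its underside
- eye1 (a point): centre of the eye of carrier1, 98 mm above its underside
- eye2 (a point): centre of the eye of carrier2, 98 mm above its underside
- eye3 (a point): centre of the eye of carrier3, 98 mm above its underside
- rack: fixed drain rack: rail along y (7 mm radius, axis 195 mm above the bench) between 16 mm posts at y = +-155 mm, drip tray below (20 mm high, x = -75 to +25 mm). Four red pegs 8 mm thick, 70 mm apart, stick out of the rail to its -x for 62 mm, rising outward by 12 degrees: things are hung by moving them along the rack's +x. Origin: on the bench below the rail's middle. Nothing stands above the rail
- peg0 (a point): point on the axis of peg 0, half way along it (33 mm out from the rail's axis, about 202 mm above the bench; y = -105 mm in the rack's frame)
- peg1 (a point): point on the axis of peg 1, half way along it (33 mm out from the rail's axis, about 202 mm above the bench; y = -35 mm in the rack's frame)
- peg2 (a point): point on the axis of peg 2, half way along it (33 mm out from the rail's axis, about 202 mm above the bench; y = 35 mm in the rack's frame)
- peg3 (a point): point on the axis of peg 3, half way along it (33 mm out from the rail's axis, about 202 mm above the bench; y = 105 mm in the rack's frame)
- bath: fixed dry bath, 216 (x) x 186 (y) mm, origin: centre of underside, z up. Well 170 x 140 mm, floor 12 mm up. Round its mouth a ledge 60 mm up, inside a blue rim (inside 196 x 166 mm, top 72 mm up): the cover's recess. A black probe housing (26 x 24 mm, top 104 mm up, plus a 12 mm red pin) fills the recess's +x +y corner. Along the +y side a panel 60 mm wide, 50 mm high, with the lever at x = -20 mm
- bath_ledge (a point): centre of the recess at the height of the ledge, on which the cover's underside rests when it is home; axes as the bath's
- bath_probe (a point): point in the probe housing, at ledge height, 82 mm in x and 68 mm in y from the recess's centre
- cover: dark steel plate 190 (x) x 160 (y) x 8 mm, 0.35 kg, flat on the bench at first. A 26 x 24 mm notch in its +x +y corner clears the probe housing: it drops into the recess one way round only, 3 mm play all round. Origin: centre of the outline, on the underside, z up. Black bar handle over it along y: 90 mm long, 16 mm wide and thick, its middle 40 mm above the underside, on posts at y = +-36 mm
- cover_notch (a point): middle of the cover's notch region, on the underside, 82 mm in x and 68 mm in y from the origin: over bath_probe when home
- power (a joint): red power lever of the bath, 60 mm long, on a black block on the control panel. 0 rad = on, leaning 0.5 rad to the bath's -x side; 1.0 rad = off, leaning 0.5 rad to +x (its stop). It pivots about the bath's y axis and stays where it is left; light friction
- power_tip (a point): tip of the power lever
- sprayer: bystander: blue spray bottle, 72 mm wide, 196 mm tall, origin under its centre. A fixed pale blue foam ice box, 200 x 280 x 120 mm high, stands at the bench's far right, clear of the work
- tuberack: bystander: red tube rack 115 x 225 x 40 mm, origin under its centre
- carton: bystander: red carton 90 x 160 x 70 mm, origin under its centre
There are look-alikes about, which are no part of the job. What is shaped like the carrier2 but turquoise is not meant.

How it is judged (in metres and radians):
On the way, in this order (a step that is already met when the one before it is completed fails the run):
1. the bath is switched off (lever over to the off side) (value of joint power above 0.8 rad), for 0.2 s.
2. every carrier present hangs by its eye on a peg of its own ((distance between eye0 and peg0 below 0.03 m or distance between eye0 and peg1 below 0.03 m or distance between eye0 and peg2 below 0.03 m or distance between eye0 and peg3 below 0.03 m) and contact force between each of carrier0, carrier1, carrier2, carrier3 and rack above 0.3 N and angle between each of carrier0, carrier1, carrier2, carrier3's own z axis and vertical below 0.25 rad and linear speed of each of carrier0, carrier1, carrier2, carrier3 below 0.05 m/s and (distance between eye1 and peg0 below 0.03 m or distance between eye1 and peg1 below 0.03 m or distance between eye1 and peg2 below 0.03 m or distance between eye1 and peg3 below 0.03 m) and (distance between eye2 and peg0 below 0.03 m or distance between eye2 and peg1 below 0.03 m or distance between eye2 and peg2 below 0.03 m or distance between eye2 and peg3 below 0.03 m) and (distance between eye3 and peg0 below 0.03 m or distance between eye3 and peg1 below 0.03 m or distance between eye3 and peg2 below 0.03 m or distance between eye3 and peg3 below 0.03 m) and horizontal distance between each of carrier1, carrier2, carrier3 and carrier0 above 0.05 m and horizontal distance between each of carrier2, carrier3 and carrier1 above 0.05 m and horizontal distance between carrier3 and carrier2 above 0.05 m), for 0.3 s.
3. the cover lies home in the bath's recess, notch at the probe housing (z of cover in the frame of bath_ledge between -0.004 and 0.004 m and horizontal distance between cover and bath_ledge below 0.008 m and horizontal distance between cover_notch and bath_probe below 0.01 m and angle between cover's own z axis and vertical below 0.04 rad and linear speed of cover below 0.02 m/s), for 0.2 s.
At the end, for the whole second after the job is handed in: Lever past 0.8 rad; each carrier hangs at rest, eye within 30 mm of a peg's middle, tilt under 0.25 rad, carriers over 50 mm apart; cover on the ledge (height within 4 mm, centre 8 mm, notch 10 mm, tilt 0.04 rad), at rest (all of step 2 and all of step 3 and value of joint power above 0.8 rad); the robot touches nothing.
It fails at once if sprayer pushed more than 30 mm from its place (distance of sprayer from where it was at the start of the episode above 0.03 m).
It fails at once if tuberack pushed more than 30 mm from its place (distance of tuberack from where it was at the start of the episode above 0.03 m).
It fails at once if carton pushed more than 30 mm from its place (distance of carton from where it was at the start of the episode above 0.03 m).
It fails at once if a carrier tipped over (angle between any of carrier0, carrier1, carrier2, carrier3's own z axis and vertical above 0.8 rad).
Of carrier0, carrier1, carrier2, carrier3 only 3 to 4 are there at a start; the rules pass over those that are not, and their reading is None.
At some moment in a run one of cover may be knocked a few centimetres aside while the robot is not near it.
It also fails if it takes over 200 s, if anything falls off the work surface, if the arm or the gripper's body presses on something with over 40 N, if the wrist force passes 120 N, or if a joint passes its speed limit or range.

## Working session

There is one attempt and no reset: what is moved stays moved. The work goes in short steps, Python scripts to look and compute and a tool call to move; the robot and the scene stay as the last step left them, time stands still between calls to the robot, and variables do not carry over. Pictures are saved under pics/ and viewed, at most 14 in all, crops included, and the job is handed in when it is done.

Besides the shell and the picture viewer there is one more tool, called after "Call:" as name(argument=value, ...), one argument or row to a line, values as JSON. carry_out: Moves the arm, as the interface text tells. Its arguments: {"type":"object","properties":{"increments":{"type":"array"},"force":{"type":"number"}},"required":["increments"]}

```bash
ls; mkdir -p pics
python3 - <<'E'
from bench import sense, viewer, order, r
import cv2
print(sense()); print(r.tcp_to_grasp)
for n in ("side","top"):
    im=viewer.snapshot(n); cv2.imwrite(f"pics/{n}0.png",im[:,:,::-1]); print(n,viewer.get_calibration(n))
print(viewer.get_calibration("wrist"))
E
```

```text
pics
{'time': 0.0, 'joint_pos': array([-7.27320405e+01,  7.51578196e+00,  8.53297222e+01, -8.94697286e-04,
        8.72609335e+01, -4.89108735e+00]), 'qd': array([-0.0915878 , -0.01254736,  0.05913205,  0.00680176,  0.06302741,
        0.09324503]), 'joint_efforts': array([-1.41755936e-03, -5.69393528e+01, -5.00554347e+01, -2.27512505e-04,
        1.48650329e-02,  3.48038918e-05]), 'tool_pos': array([ 226.17802748, -555.14309457,  230.23315634]), 'tcp_rot': array([-1.79893874e+02, -8.18474117e-03,  2.21590828e+01]), 'ft_force': array([ 0.50627586, -0.29770107,  0.19842365]), 'wrist_torque': array([0.03459126, 0.02780019, 0.01946894]), 'grip_force': 0.0, 'finger_gap': 85.2681466890798}
18.700000000000003
side {'fx': 382.1733134457303, 'fy': 382.1733134457303, 'cx': 280.44958057819184, 'cy': 207.87429704076428, 'k1': -0.07192134854086339, 'R': array([[-0.88319115, -0.4688949 ,  0.0105337 ],
       [-0.33160902,  0.60840734, -0.72102425],
       [ 0.33167582, -0.64029531, -0.69282975]]), 't': array([454.61383886, 300.69390618, 854.41494102])}
top {'fx': 467.15985069969287, 'fy': 467.15985069969287, 'cx': 283.4422600913455, 'cy': 212.52327402464525, 'k1': -0.14769652399482305, 'R': array([[-0.02835522, -0.9994239 ,  0.01865054],
       [-0.99670302,  0.02684922, -0.07656502],
       [ 0.07602016, -0.02076007, -0.99689014]]), 't': array([ -37.98487268,  539.79726811, 1353.41395585])}
{'fx': 362.8866978514219, 'fy': 362.8866978514219, 'cx': 278.3037421731363, 'cy': 213.52873868819287, 'k1': -0.0062233504073203666, 'R': array([[ 0.37682415, -0.92628404, -0.00119759],
       [-0.88588794, -0.36076756,  0.29163217],
       [-0.27056628, -0.10883311, -0.95652979]]), 't': array([-598.20955505,  -37.65908104,  377.54140549])}
```

View pics/top0.png

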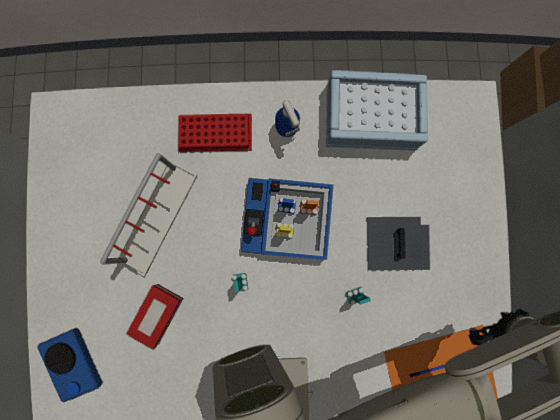

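View pics/side0.png

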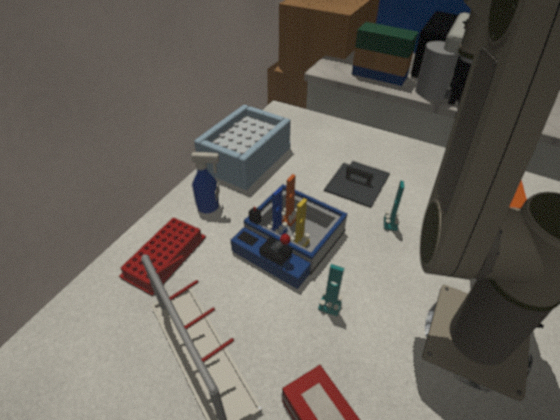

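The top view shows the bath at (290,220), holding blue (287,205), orange (310,206) and yellow (285,230) carriers. The rack is at (150,210) and the cover at (398,243), with its notch at the upper right (429,220). The lever is at (252,228), and two turquoise look-alikes stand on the bench at (239,283) and (357,297). No green carrier is visible, and the side view agrees.

```bash
cat > h.py <<'E'
import numpy as np, cv2
from bench import sense, viewer, order, r
def K(c): return np.array([[c["fx"],0,c["cx"]],[0,c["fy"],c["cy"]],[0,0,1]])
def ray(c,px):
    p=cv2.undistortPoints(np.float64(px).reshape(-1,1,2),K(c),np.array([c["k1"],0,0,0,0.]))[:,0]
    d=np.c_[p,np.ones(len(p))]@c["R"]; return -c["R"].T@c["t"],d
def plane(c,px,z):
    o,d=ray(c,px); return o+d*((z-o[2])/d[:,2])[:,None]
def proj(c,X):
    X=np.float64(X).reshape(-1,1,3)
    return cv2.projectPoints(X,cv2.Rodrigues(c["R"])[0],np.float64(c["t"]),K(c),np.array([c["k1"],0,0,0,0.]))[0][:,0]
def tri(c1,p1,c2,p2):
    A=[];b=[]
    for c,p in((c1,p1),(c2,p2)):
        o,d=ray(c,p);d=d[0]/np.linalg.norm(d[0]);M=np.eye(3)-np.outer(d,d);A.append(M);b.append(M@o)
    return np.linalg.solve(sum(A),sum(b))
def crop(im,x0,y0,x1,y1,s,name):
    cv2.imwrite(name,cv2.resize(im[y0:y1,x0:x1,::-1],None,fx=s,fy=s,interpolation=cv2.INTER_CUBIC))
E
python3 - <<'E'
import cv2
a=cv2.imread("pics/top0.png"); b=cv2.imread("pics/side0.png")
f=lambda i,x0,y0,x1,y1,s:cv2.resize(i[y0:y1,x0:x1],None,fx=s,fy=s,interpolation=cv2.INTER_CUBIC)
cv2.imwrite("pics/c1.png",f(a,90,140,350,290,3))
cv2.imwrite("pics/c2.png",f(b,100,160,400,385,2.6))
E
```

```text
(no output)
```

View pics/c1.png

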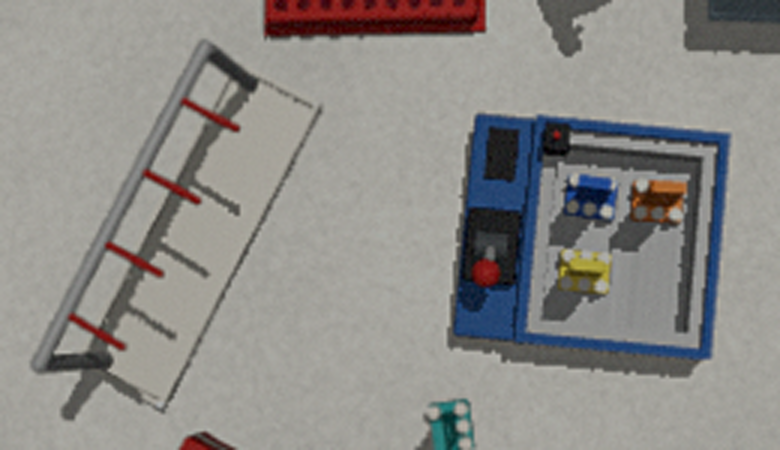

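View pics/c2.png

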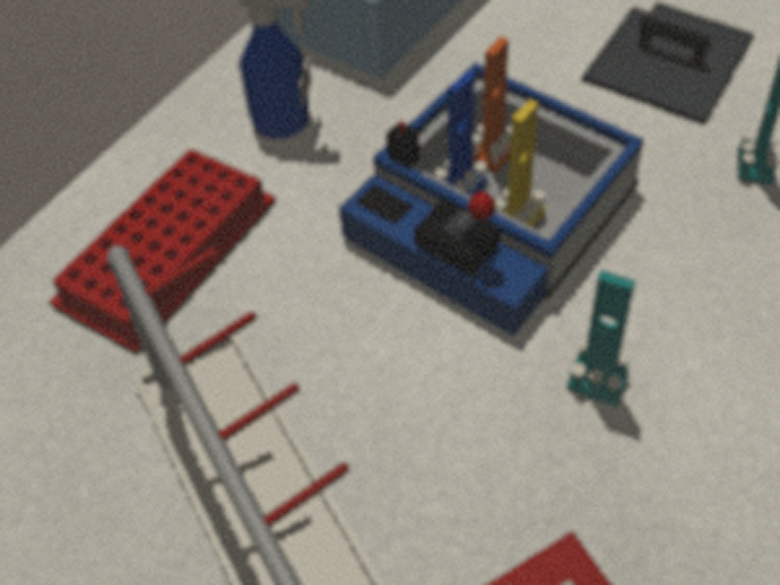

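```bash
cat > m1.py <<'E'
from h import *
T=cv2.imread("pics/top0.png");S=cv2.imread("pics/side0.png")
ct=viewer.get_calibration("top");cs=viewer.get_calibration("side")
def comps(im,lo,hi,box,amin=12):
    h=cv2.cvtColor(im,cv2.COLOR_BGR2HSV);m=cv2.inRange(h,lo,hi)
    k=np.zeros_like(m);x0,y0,x1,y1=box;k[y0:y1,x0:x1]=255;m&=k
    n,l,st,ce=cv2.connectedComponentsWithStats(m,connectivity=8)
    return [np.argwhere(l==i)[:,::-1].astype(float) for i in range(1,n) if st[i,4]>=amin]
red=((0,120,60),(8,255,255))
tips=[]
for p in comps(T,*red,(105,165,175,262)):
    a,b=p[p[:,0].argmin()],p[p[:,0].argmax()]
    c=p.mean(0);u=np.linalg.svd(p-c)[2][0];u*=np.sign(u[0]);s=(p-c)@u
    tip=c+u*(s.max()+.3);root=c+u*(s.min()-.3)
    P=plane(ct,tip,208)[0];Q=plane(ct,root,197)[0];tips.append(P)
    print("peg",len(p),tip.round(1),P.round(1),Q.round(1),"dir",np.degrees(np.arctan2(*(Q-P)[[1,0]])).round(1))
tips=np.array(tips)
if len(tips)>1: d=tips[-1]-tips[0];print("row yaw",np.degrees(np.arctan2(d[1],d[0])),np.linalg.norm(np.diff(tips,axis=0),axis=1))
# bath rim
c=np.array([[538,117],[729,133],[710,357],[518,341]])/3+[90,140]
W=plane(ct,c,72);print(W.round(1),np.linalg.norm(W-np.roll(W,-1,0),axis=1),W.mean(0))
for n,lo,hi in(("yellow",(22,120,90),(33,255,255)),("orange",(8,120,80),(18,255,255)),("blue",(108,120,60),(125,255,255)),("knob",*red)):
  for im,nm,box in((T,"top",(272,190,325,245) if n!="knob" else (243,220,262,240)),(S,"side",(255,165,320,250))):
    for p in comps(im,lo,hi,box,25):print(n,nm,len(p),p.mean(0).round(1),p.min(0),p.max(0))
E
python3 m1.py
```

```text
peg 40 [168.9 182.8] [608.7 242.7 208. ] [637.2 293.5 197. ] dir 60.7
peg 44 [156.4 206.9] [547.5 275.6 208. ] [575.9 327.7 197. ] dir 61.5
peg 47 [143.3 231. ] [486.6 310.1 208. ] [514.9 362.2 197. ] dir 61.5
peg 47 [131.  255.6] [424.5 343.1 208. ] [453.2 394.9 197. ] dir 61.0
row yaw 151.39072455148028 [69.46963121 70.08181478 70.30538668]
[[ 631.5  -14.4   72. ]
 [ 611.6 -195.7   72. ]
 [ 399.8 -170.1   72. ]
 [ 420.1    9.9   72. ]] [182.46657395 213.36159585 181.22012681 212.79553965] [515.75204749 -92.56955751  72.        ]
yellow top 83 [285.  229.1] [276. 224.] [292. 236.]
yellow side 54 [301.4 202.9] [297. 198.] [306. 207.]
orange top 52 [312.2 202. ] [306. 200.] [318. 204.]
orange side 34 [290.6 178.6] [287. 175.] [294. 183.]
orange side 41 [289.3 194.6] [286. 190.] [293. 200.]
orange side 34 [286.1 219.2] [283. 214.] [290. 224.]
blue top 71 [287.4 202.3] [279. 198.] [295. 208.]
blue side 97 [272.8 196.1] [259. 186.] [284. 209.]
blue side 33 [305.3 196.4] [296. 192.] [316. 201.]
blue side 81 [276.7 210. ] [273. 199.] [280. 222.]
blue side 65 [266.1 231.4] [255. 225.] [278. 239.]
blue side 86 [259.  241.4] [255. 234.] [265. 249.]
blue side 32 [294.8 246.6] [289. 243.] [302. 249.]
knob top 58 [251.6 230.3] [247. 226.] [256. 234.]
knob side 61 [285.  238.6] [281. 234.] [289. 243.]
```

```bash
cat >> h.py <<'E'
import json,os
# planner: waypoints (x,y,z,yaw,open[-1..1],rows), tool down; prints the numbers for the move
def start():
    s=json.load(open("cmd.json")) if os.path.exists("cmd.json") else [226.356,-555.669,231.292,22.162]
    return s
def plan(wps):
    s=start();x0=np.array(s[:3]);y0=np.radians(s[3])
    B=np.array([[np.cos(y0),np.sin(y0),0],[np.sin(y0),-np.cos(y0),0],[0,0,-1]])  # rows: tool axes
    rows=[];cur=np.array(s,float)
    for w in wps:
        t=np.array(w[:4],float);n=w[5]
        d=np.linalg.norm(t[:3]-cur[:3])/n;a=abs(t[3]-cur[3])/n
        if d>60 or a>10.5:print("FAST",d,a)
        for i in range(1,n+1):
            p=cur+(t-cur)*i/n;v=B@(p[:3]-x0)/400
            rows.append([*np.round(v,3),0,0,round((s[3]-p[3])/360,4),w[4]])
        cur=t
    assert len(rows)==10,len(rows)
    l=rows[-1];e=x0+B.T@(np.array(l[:3])*400)
    json.dump([*e,s[3]-l[5]*360],open("cmd.json","w"))
    print("["+",\n".join(",".join("%g"%v for v in q) for q in rows)+"]");print("end",e.round(1),s[3]-l[5]*360)
def state():
    s=sense();print("t",round(s["time"],2),"tcp",s["tool_pos"].round(1),s["tcp_rot"].round(1),"F",s["ft_force"].round(1),"gap",round(s["finger_gap"],1),"grip",round(s["grip_force"],1),"j",s["joint_pos"].round(0));return s
E
python3 - <<'E'
from h import *
ct=viewer.get_calibration("top");cs=viewer.get_calibration("side")
k=tri(ct,(251.6,230.3),cs,(285,238.6));print("knob",k,proj(ct,k),proj(cs,k))
cw=viewer.get_calibration("wrist");s=sense();c=-cw["R"].T@cw["t"];a=np.radians(s["tcp_rot"][2])
d=c-s["tool_pos"];print("cam rel tcp: along x",d[:2]@[np.cos(a),np.sin(a)],"y",d[:2]@[np.sin(a),-np.cos(a)],d[2])
print("view dir",cw["R"][2])
# observe the bath from above
plan([(300,-400,300,50,1,5),(400,-180,330,83,1,5)])
E
```

```text
knob [484.5548502  36.9042672 124.3442442] [[251.61822926 230.34063107]] [[284.94937095 238.59425311]]
cam rel tcp: along x 73.75378590427754 y -0.8074098587612575 141.07369919316233
view dir [-0.27056628 -0.10883311 -0.95652979]
[0.063,-0.058,-0.034,0,0,-0.0155,1,
0.127,-0.116,-0.069,0,0,-0.0309,1,
0.19,-0.175,-0.103,0,0,-0.0464,1,
0.254,-0.233,-0.137,0,0,-0.0619,1,
0.317,-0.291,-0.172,0,0,-0.0773,1,
0.405,-0.374,-0.187,0,0,-0.0957,1,
0.493,-0.457,-0.202,0,0,-0.114,1,
0.581,-0.54,-0.217,0,0,-0.1323,1,
0.669,-0.623,-0.232,0,0,-0.1507,1,
0.756,-0.706,-0.247,0,0,-0.169,1]
end [ 399.9 -180.1  330.1] 83.00200000000001
```

```bash
rm cmd.json
python3 - <<'E'
from h import *
plan([(320,-350,310,52,1,5),(500,-80,340,83,1,5)])
E
```

```text
FAST 65.17668294720129 6.2
[0.082,-0.078,-0.039,0,0,-0.0166,1,
0.164,-0.155,-0.079,0,0,-0.0332,1,
0.246,-0.233,-0.118,0,0,-0.0497,1,
0.329,-0.31,-0.157,0,0,-0.0663,1,
0.411,-0.388,-0.197,0,0,-0.0829,1,
0.545,-0.479,-0.212,0,0,-0.1001,1,
0.679,-0.57,-0.227,0,0,-0.1173,1,
0.814,-0.661,-0.242,0,0,-0.1345,1,
0.948,-0.752,-0.257,0,0,-0.1518,1,
1.082,-0.843,-0.272,0,0,-0.169,1]
end [500.  -80.1 340.1] 83.00200000000001
```

```bash
rm cmd.json
python3 - <<'E'
from h import *
plan([(400,-230,320,83,1,9),(400,-230,320,83,1,1)])
E
```

```text
[0.079,-0.066,-0.025,0,0,-0.0188,1,
0.158,-0.131,-0.049,0,0,-0.0376,1,
0.236,-0.197,-0.074,0,0,-0.0563,1,
0.315,-0.262,-0.099,0,0,-0.0751,1,
0.394,-0.328,-0.123,0,0,-0.0939,1,
0.473,-0.394,-0.148,0,0,-0.1127,1,
0.552,-0.459,-0.172,0,0,-0.1314,1,
0.63,-0.525,-0.197,0,0,-0.1502,1,
0.709,-0.59,-0.222,0,0,-0.169,1,
0.709,-0.59,-0.222,0,0,-0.169,1]
end [ 400.  -230.1  320.1] 83.00200000000001
```

Call:
carry_out(
  increments=[0.079, -0.066, -0.025, 0, 0, -0.0188, 1, 0.158, -0.131, -0.049, 0, 0, -0.0376, 1, 0.236, -0.197, -0.074, 0, 0, -0.0563, 1, 0.315, -0.262, -0.099, 0, 0, -0.0751, 1, 0.394, -0.328, -0.123, 0, 0, -0.0939, 1, 0.473, -0.394, -0.148, 0, 0, -0.1127, 1, 0.552, -0.459, -0.172, 0, 0, -0.1314, 1, 0.63, -0.525, -0.197, 0, 0, -0.1502, 1, 0.709, -0.59, -0.222, 0, 0, -0.169, 1, 0.709, -0.59, -0.222, 0, 0, -0.169, 1],
)

```text
time: 1.35
tool_pos: [401.2, -228.2, 320.8]
tcp_rot: [179.9, 0.0, 83.3]
ft_force: [0.1, 0.8, -0.8]
finger_gap: 85.4
grip_force: 0.0
```

Run:
```python
from h import *
state()
plan([(500,-75,340,83,1,5),(500,-75,340,83,1,5)])
```

```text
t 1.35 tcp [ 401.2 -228.2  320.8] [179.9   0.   83.3] F [ 0.1  0.8 -0.8] gap 85.4 grip 0.0 j [-36. -15.  98.   0.  97. -29.]
[0.083,0.04,-0.01,0,0,0,1,
0.166,0.08,-0.02,0,0,0,1,
0.249,0.121,-0.03,0,0,0,1,
0.332,0.161,-0.04,0,0,0,1,
0.415,0.201,-0.05,0,0,0,1,
0.415,0.201,-0.05,0,0,0,1,
0.415,0.201,-0.05,0,0,0,1,
0.415,0.201,-0.05,0,0,0,1,
0.415,0.201,-0.05,0,0,0,1,
0.415,0.201,-0.05,0,0,0,1]
end [500.  -75.2 340.1] 83.00200000000001
```

Call:
carry_out(
  increments=[0.083, 0.04, -0.01, 0, 0, 0, 1, 0.166, 0.08, -0.02, 0, 0, 0, 1, 0.249, 0.121, -0.03, 0, 0, 0, 1, 0.332, 0.161, -0.04, 0, 0, 0, 1, 0.415, 0.201, -0.05, 0, 0, 0, 1, 0.415, 0.201, -0.05, 0, 0, 0, 1, 0.415, 0.201, -0.05, 0, 0, 0, 1, 0.415, 0.201, -0.05, 0, 0, 0, 1, 0.415, 0.201, -0.05, 0, 0, 0, 1, 0.415, 0.201, -0.05, 0, 0, 0, 1],
)

```text
time: 2.6
tool_pos: [499.8, -75.7, 340.1]
tcp_rot: [180.0, 0.0, 82.9]
ft_force: [0.6, 0.2, 0.3]
finger_gap: 85.5
grip_force: 0.0
```

Run:
```python
from h import *
state()
c=viewer.get_calibration("wrist");im=viewer.snapshot("wrist");np.savez("w1.npz",im=im,**{k:np.array(v) for k,v in c.items()})
cv2.imwrite("pics/w1.png",cv2.resize(im[:,:,::-1],(800,600),interpolation=cv2.INTER_CUBIC))
```

```text
t 2.6 tcp [499.8 -75.7 340.1] [180.    0.   82.9] F [0.6 0.2 0.3] gap 85.5 grip 0.0 j [-14.  -8.  90.  -0.  99.  -7.]
```

View pics/w1.png

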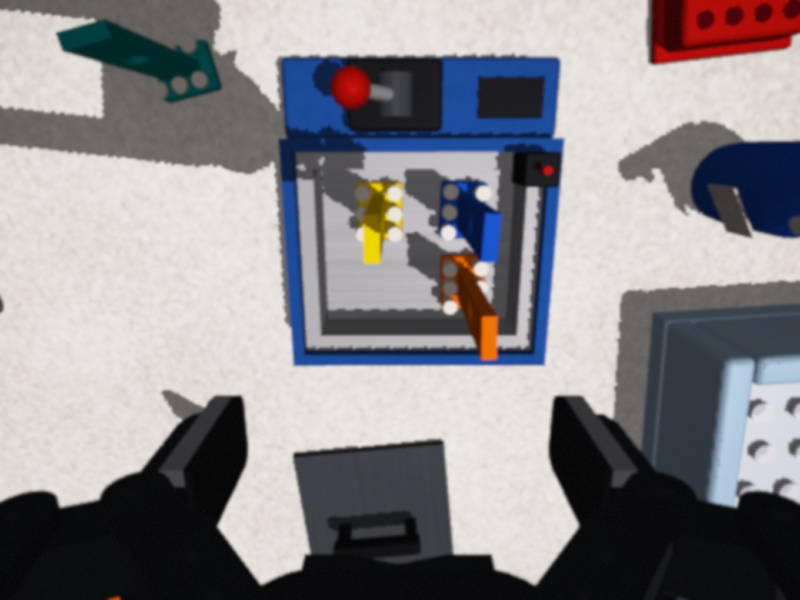

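The wrist view (800x600) shows all three carriers standing: the stem tops are yellow (372,240), blue (490,236) and orange (489,337). The lever knob is at (351,88), leaning to −x. The probe is at (537,168), at the bath's +x +y corner. The cover is at the bottom with its notch hidden, and there is no green carrier.

```bash
cat > m2.py <<'E'
from h import *
D=np.load("w1.npz");im=D["im"];c={k:(D[k] if D[k].ndim else float(D[k])) for k in D.files if k!="im"}
h=cv2.cvtColor(im,cv2.COLOR_RGB2HSV)
for n,lo,hi,b in(("yellow",(22,150,190),(33,255,255),(245,120,300,200)),("orange",(8,150,190),(18,255,255),(300,160,370,260)),("blue",(105,150,150),(125,255,255),(325,125,355,190)),("red",(0,150,100),(6,255,255),(220,40,265,80))):
    m=cv2.inRange(h,lo,hi);k=np.zeros_like(m);k[b[1]:b[3],b[0]:b[2]]=255;m&=k
    cn=max(cv2.findContours(m,0,2)[0],key=cv2.contourArea)
    if n=="red":
        (u,v),rr=cv2.minEnclosingCircle(cn);print("knob px",u,v,rr,plane(c,(u,v),124).round(1));continue
    bx=cv2.boxPoints(cv2.minAreaRect(cn));W=plane(c,bx,168)
    e=W[1]-W[0],W[2]-W[1];L=max(e,key=np.linalg.norm);l=min(e,key=np.linalg.norm)
    print(n,bx.mean(0).round(1),W.mean(0).round(1),"size",np.linalg.norm(L).round(1),np.linalg.norm(l).round(1),"long dir",(np.degrees(np.arctan2(L[1],L[0]))%180).round(1))
# bath rim outer edge from the blue mask
m=cv2.inRange(h,(105,120,60),(125,255,255));m[:96]=0;m[260:]=0;m[:,:190]=0;m[:,400:]=0
q=[]
pts=np.argwhere(m>0)[:,::-1].astype(float)
def edge(sel,f):
    P=[f(x) for x in sel if f(x) is not None];vx,vy,x0,y0=cv2.fitLine(np.float32(P),cv2.DIST_HUBER,0,.01,.01).ravel();return (x0,y0),(vx,vy)
def col(v,fn):
    def f(y):
        x=np.where(m[y]>0)[0];return (fn(x)+v,float(y)) if len(x)>3 else None
    return f
def row(v,fn):
    def f(x):
        y=np.where(m[:,x]>0)[0];return (float(x),fn(y)+v) if len(y)>3 else None
    return f
Lf=edge(range(125,245),col(-.5,np.min));Rt=edge(range(125,245),col(.5,np.max));Bt=edge(range(215,375),row(.5,np.max))
def X(a,b):
    A=np.array([a[1],[-b[1][0],-b[1][1]]]).T;t=np.linalg.solve(A,np.array(b[0])-np.array(a[0]));return np.array(a[0])+t[0]*np.array(a[1])
bl,br=X(Lf,Bt),X(Rt,Bt);W=plane(c,[bl,br],72);print("corners -y side",bl,br,W.round(1),np.linalg.norm(W[1]-W[0]))
d=(W[1]-W[0])/np.linalg.norm(W[1]-W[0]);yaw=np.degrees(np.arctan2(d[1],d[0]));ctr=W.mean(0)+93*np.array([-d[1],d[0],0]);print("bath yaw",yaw,"centre",ctr)
l2=plane(c,[Lf[0],np.array(Lf[0])+40*np.array(Lf[1])],72);r2=plane(c,[Rt[0],np.array(Rt[0])+40*np.array(Rt[1])],72)
for q in(l2,r2):print("side dir",np.degrees(np.arctan2(*(q[1]-q[0])[[1,0]])))
E
python3 m2.py
```

```text
yellow [259.9 170.5] [485.2 -55.3 168. ] size 22.3 9.3 long dir 84.6
orange [342. 236.] [ 551.8 -124.9  168. ] size 27.5 9.1 long dir 86.1
blue [343.6 165.9] [557.8 -60.4 168. ] size 29.2 9.8 long dir 80.5
knob px 245.962158203125 60.639442443847656 13.957488059997559 [[483.3  39.  124. ]]
corners -y side [205.3984 254.5   ] [380.19077 254.5    ] [[ 397.9 -166.1   72. ]
 [ 609.8 -192.5   72. ]] 213.575099827617
bath yaw -7.090478604974129 centre [515.35109764 -87.03052085  72.        ]
side dir -96.73122124773788
side dir 83.09102741813335
```

Run:
```python
from h import *
plan([(431,45,240,83,-1,5),(431,45,140,83,-1,3),(431,45,114,83,-1,2)])
plan([(456,42,114,83,-1,2),(512,35,114,83,-1,7),(512,35,114,83,-1,1)])
```

```text
[0.055,-0.042,0.05,0,0,0,-1,
0.111,-0.083,0.1,0,0,0,-1,
0.166,-0.125,0.15,0,0,0,-1,
0.222,-0.166,0.2,0,0,0,-1,
0.277,-0.208,0.25,0,0,0,-1,
0.277,-0.208,0.334,0,0,0,-1,
0.277,-0.208,0.417,0,0,0,-1,
0.277,-0.208,0.5,0,0,0,-1,
0.277,-0.208,0.533,0,0,0,-1,
0.277,-0.208,0.565,0,0,0,-1]
end [430.9  45.  114.1] 83.00200000000001
[0,0.032,0,0,0,0,-1,
0,0.063,0,0,0,0,-1,
0,0.083,0,0,0,0,-1,
0,0.103,0,0,0,0,-1,
0,0.124,0,0,0,0,-1,
0,0.144,0,0,0,0,-1,
0,0.164,0,0,0,0,-1,
0,0.184,0,0,0,0,-1,
-0,0.204,0,0,0,0,-1,
-0,0.204,0,0,0,0,-1]
end [511.9  35.  114.1] 83.00200000000001
```

Call:
carry_out(
  increments=[0.055, -0.042, 0.05, 0, 0, 0, -1, 0.111, -0.083, 0.1, 0, 0, 0, -1, 0.166, -0.125, 0.15, 0, 0, 0, -1, 0.222, -0.166, 0.2, 0, 0, 0, -1, 0.277, -0.208, 0.25, 0, 0, 0, -1, 0.277, -0.208, 0.334, 0, 0, 0, -1, 0.277, -0.208, 0.417, 0, 0, 0, -1, 0.277, -0.208, 0.5, 0, 0, 0, -1, 0.277, -0.208, 0.533, 0, 0, 0, -1, 0.277, -0.208, 0.565, 0, 0, 0, -1],
)

```text
time: 3.9
tool_pos: [431.4, 44.9, 114.3]
tcp_rot: [179.9, -0.0, 83.0]
ft_force: [-0.4, -0.4, 0.3]
finger_gap: -0.2
grip_force: 0.0
```

Call:
carry_out(
  increments=[0, 0.032, 0, 0, 0, 0, -1, 0, 0.063, 0, 0, 0, 0, -1, 0, 0.083, 0, 0, 0, 0, -1, 0, 0.103, 0, 0, 0, 0, -1, 0, 0.124, 0, 0, 0, 0, -1, 0, 0.144, 0, 0, 0, 0, -1, 0, 0.164, 0, 0, 0, 0, -1, 0, 0.184, 0, 0, 0, 0, -1, 0, 0.204, 0, 0, 0, 0, -1, 0, 0.204, 0, 0, 0, 0, -1],
)

```text
time: 5.15
tool_pos: [512.5, 34.9, 114.0]
tcp_rot: [180.0, 0.0, 83.0]
ft_force: [0.1, -0.1, -0.0]
finger_gap: 0.0
grip_force: 0.0
```

Run:
```python
from h import *
state()
ct=viewer.get_calibration("top");cs=viewer.get_calibration("side")
P=[]
for n,b in(("top",(235,205,275,240)),("side",(245,215,310,260))):
    im=viewer.snapshot(n);h=cv2.cvtColor(im,cv2.COLOR_RGB2HSV);m=cv2.inRange(h,(0,120,60),(8,255,255));k=np.zeros_like(m);k[b[1]:b[3],b[0]:b[2]]=255
    p=np.argwhere(m&k);print(n,len(p),p.mean(0)[::-1] if len(p) else "")
    P.append(p.mean(0)[::-1] if len(p) else (0,0))
print(tri(ct,P[0],cs,P[1]))
```

```text
t 5.15 tcp [512.5  34.9 114. ] [180.   0.  83.] F [ 0.1 -0.1 -0. ] gap 0.0 grip 0.0 j [ -2.  -1. 106.  -0.  74.   5.]
top 0 
side 42 [266.14285714 227.9047619 ]
[554.28219642 370.7527479  703.1492475 ]
```

Run:
```python
from h import *
cs=viewer.get_calibration("side")
d=np.array([np.cos(-.121),np.sin(-.121)])
for a in(0,.6,.8,.9,1.0):
    s=60*np.sin(a-.5)+29;P=[484+s*d[0],38+s*d[1],71+60*np.cos(a-.5)];print(a,np.round(P,1),proj(cs,P).round(1))
plan([(523,33.5,114,83,-1,5),(523,33.5,114,83,-1,5)])
```

```text
0 [484.2  38.  123.7] [[284.9 239.1]]
0.6 [518.7  33.8 130.7] [[272.9 230.9]]
0.8 [530.4  32.4 128.3] [[269.  229.4]]
0.9 [536.   31.7 126.3] [[267.1 229. ]]
1.0 [541.3  31.  123.7] [[265.3 228.8]]
[-0,0.006,0,0,0,0,-1,
-0,0.011,0,0,0,0,-1,
-0,0.017,0,0,0,0,-1,
-0,0.022,0,0,0,0,-1,
-0,0.028,0,0,0,0,-1,
-0,0.028,0,0,0,0,-1,
-0,0.028,0,0,0,0,-1,
-0,0.028,0,0,0,0,-1,
-0,0.028,0,0,0,0,-1,
-0,0.028,0,0,0,0,-1]
end [523.   33.6 114.1] 83.00200000000001
```

Call:
carry_out(
  increments=[0, 0.002, 0, 0, 0, 0, -1, 0, 0.004, 0, 0, 0, 0, -1, 0, 0.006, 0, 0, 0, 0, -1, 0, 0.008, 0, 0, 0, 0, -1, 0, 0.01, 0, 0, 0, 0, -1, 0, 0.01, 0, 0, 0, 0, -1, 0, 0.01, 0, 0, 0, 0, -1, 0, 0.01, 0, 0, 0, 0, -1, 0, 0.01, 0, 0, 0, 0, -1, 0, 0.01, 0, 0, 0, 0, -1],
)

```text
time: 6.5
tool_pos: [514.2, 34.8, 113.8]
tcp_rot: [-179.8, 0.0, 83.0]
ft_force: [-10.3, 0.5, 5.8]
finger_gap: -0.3
grip_force: 5.5
```

Run:
```python
from h import *
json.dump([515.9,34.5,114.1,83.002],open("cmd.json","w"))
state()
cs=viewer.get_calibration("side")
im=viewer.snapshot("side");h=cv2.cvtColor(im,cv2.COLOR_RGB2HSV);m=cv2.inRange(h,(0,120,60),(8,255,255));m[:215]=0;m[260:]=0;m[:,:245]=0;m[:,310:]=0
p=np.argwhere(m);print(p.mean(0)[::-1],len(p))
# go back, up, then over yellow (grasp height 140 above underside -> z 152, tcp 152-18.7)
plan([(500,36,130,83,-1,1),(490,36,230,83,-0.3,3),(485,-51.5,230,84,-0.3,3),(485,-51.5,150,84,-0.3,3)])
plan([(485,-51.5,132,84,-0.3,3),(485,-51.5,132,84,-1,7)])
```

```text
t 6.5 tcp [514.2  34.8 113.8] [-179.8    0.    83. ] F [-10.3   0.5   5.8] gap -0.3 grip 5.5 j [ -2.  -0. 106.   0.  75.   5.]
[266.3  228.05] 40
[-0.001,-0.04,-0.04,0,0,0,-1,
-0.002,-0.048,-0.123,0,0,0,-0.3,
-0.003,-0.056,-0.206,0,0,0,-0.3,
-0.004,-0.065,-0.29,0,0,0,-0.3,
-0.077,-0.06,-0.29,0,0,-0.0009,-0.3,
-0.15,-0.055,-0.29,0,0,-0.0018,-0.3,
-0.223,-0.05,-0.29,0,0,-0.0028,-0.3,
-0.223,-0.05,-0.223,0,0,-0.0028,-0.3,
-0.223,-0.05,-0.156,0,0,-0.0028,-0.3,
-0.223,-0.05,-0.09,0,0,-0.0028,-0.3]
end [485.2 -51.6 150.1] 84.00999999999999
[0,-0,0.015,0,0,0,-0.3,
0,-0,0.03,0,0,0,-0.3,
0,-0,0.045,0,0,0,-0.3,
0,-0,0.045,0,0,0,-1,
0,-0,0.045,0,0,0,-1,
0,-0,0.045,0,0,0,-1,
0,-0,0.045,0,0,0,-1,
0,-0,0.045,0,0,0,-1,
0,-0,0.045,0,0,0,-1,
0,-0,0.045,0,0,0,-1]
end [485.2 -51.6 132.1] 84.00999999999999
```

Call:
carry_out(
  increments=[-0.001, -0.04, -0.04, 0, 0, 0, -1, -0.002, -0.048, -0.123, 0, 0, 0, -0.3, -0.003, -0.056, -0.206, 0, 0, 0, -0.3, -0.004, -0.065, -0.29, 0, 0, 0, -0.3, -0.077, -0.06, -0.29, 0, 0, -0.0009, -0.3, -0.15, -0.055, -0.29, 0, 0, -0.0018, -0.3, -0.223, -0.05, -0.29, 0, 0, -0.0028, -0.3, -0.223, -0.05, -0.223, 0, 0, -0.0028, -0.3, -0.223, -0.05, -0.156, 0, 0, -0.0028, -0.3, -0.223, -0.05, -0.09, 0, 0, -0.0028, -0.3],
)

```text
time: 7.8
tool_pos: [485.5, -51.8, 149.5]
tcp_rot: [179.9, 0.0, 84.0]
ft_force: [0.5, 0.4, -0.5]
finger_gap: 29.9
grip_force: 0.0
```

Call:
carry_out(
  increments=[0, 0, 0.015, 0, 0, 0, -0.3, 0, 0, 0.03, 0, 0, 0, -0.3, 0, 0, 0.045, 0, 0, 0, -0.3, 0, 0, 0.045, 0, 0, 0, -1, 0, 0, 0.045, 0, 0, 0, -1, 0, 0, 0.045, 0, 0, 0, -1, 0, 0, 0.045, 0, 0, 0, -1, 0, 0, 0.045, 0, 0, 0, -1, 0, 0, 0.045, 0, 0, 0, -1, 0, 0, 0.045, 0, 0, 0, -1],
  force=50,
)

```text
time: 9.05
tool_pos: [485.4, -51.6, 132.3]
tcp_rot: [180.0, 0.0, 84.0]
ft_force: [-0.1, 0.3, 1.6]
finger_gap: 10.0
grip_force: 50.8
```

Run:
```python
from h import *
state()
im=viewer.snapshot("wrist");cv2.imwrite("pics/w2.png",im[:,:,::-1])
# lift, carry towards peg 2
plan([(485,-51.5,265,84,-1,4),(465,100,265,120,-1,6)])
```

```text
t 9.05 tcp [485.4 -51.6 132.3] [180.   0.  84.] F [-0.1  0.3  1.6] gap 10.0 grip 50.8 j [-12.  -6. 109.  -0.  77.  -6.]
[0,-0,-0.083,0,0,0,-1,
0,-0,-0.166,0,0,0,-1,
0,-0,-0.249,0,0,0,-1,
0,-0,-0.332,0,0,0,-1,
0.062,-0.015,-0.332,0,0,-0.0166,-1,
0.124,-0.03,-0.332,0,0,-0.0333,-1,
0.186,-0.045,-0.332,0,0,-0.05,-1,
0.248,-0.06,-0.332,0,0,-0.0666,-1,
0.31,-0.075,-0.332,0,0,-0.0833,-1,
0.372,-0.09,-0.332,0,0,-0.1,-1]
end [464.9 100.1 264.9] 120.00999999999999
```

View pics/w2.png

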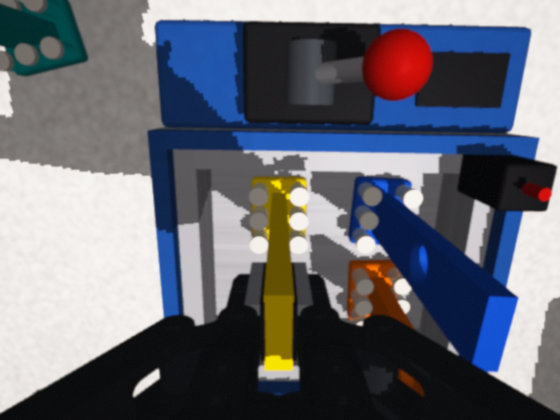

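The wrist view shows the yellow stem gripped at column 278, with its top edge at about row 358. The knob at (397,63) has gone over to the +x side.

Call:
carry_out(
  increments=[0, 0, -0.083, 0, 0, 0, -1, 0, 0, -0.166, 0, 0, 0, -1, 0, 0, -0.249, 0, 0, 0, -1, 0, 0, -0.332, 0, 0, 0, -1, 0.062, -0.015, -0.332, 0, 0, -0.0166, -1, 0.124, -0.03, -0.332, 0, 0, -0.0333, -1, 0.186, -0.045, -0.332, 0, 0, -0.05, -1, 0.248, -0.06, -0.332, 0, 0, -0.0666, -1, 0.31, -0.075, -0.332, 0, 0, -0.0833, -1, 0.372, -0.09, -0.332, 0, 0, -0.1, -1],
)

```text
time: 10.35
tool_pos: [464.4, 101.0, 264.3]
tcp_rot: [-180.0, -0.0, 120.2]
ft_force: [0.3, -0.7, -0.9]
finger_gap: 9.4
grip_force: 50.3
```

Run:
```python
from h import *
s=state()
c=viewer.get_calibration("wrist");im=viewer.snapshot("wrist");cv2.imwrite("pics/w3.png",im[:,:,::-1])
R=c["R"];ce=-R.T@c["t"];a=np.radians(s["tcp_rot"][2]);ax=np.array([np.cos(a),np.sin(a)])
h=cv2.cvtColor(im,cv2.COLOR_RGB2HSV);m=cv2.inRange(h,(20,120,60),(34,255,255))
print("col 278 yellow rows",np.where(m[:,278])[0])
# top of stem is at tcp z + 36
for v in(355,358,362,370):
    P=plane(c,(278,v),s["tool_pos"][2]+36)[0];print(v,"edge along tool x from tcp",(P-s["tool_pos"])[:2]@ax)
tips=np.array([[608.7,242.7],[547.5,275.6],[486.6,310.1],[424.5,343.1]])
k=np.arange(4)-1.5;A=np.c_[k,np.ones(4)];q=np.linalg.lstsq(A,tips,rcond=None)[0];print("row step",q[0],np.hypot(*q[0]),"mid tip",q[1])
yr=q[0]/np.hypot(*q[0]);xr=np.array([yr[1],-yr[0]]);print("rack x",xr,np.degrees(np.arctan2(xr[1],xr[0])))
for i in range(4):
    t=q[1]+k[i]*70*yr;print("peg",i,"tip",t.round(1),"mid",(t+27.6*xr).round(1),"standoff -20",(t-20*xr).round(1))
```

```text
t 10.35 tcp [464.4 101.  264.3] [-180.    -0.   120.2] F [ 0.3 -0.7 -0.9] gap 9.4 grip 50.3 j [  6. -13. 101.   0.  91. -24.]
col 278 yellow rows [178 179 180 181 182 183 184 185 186 187 188 189 190 191 192 193 194 195
 196 197 198 199 200 201 202 203 204 205 206 207 208 209 210 211 212 213
 214 215 216 217 218 219 220 221 222 223 224 225 226 227 228 229 230 231
 232 233 234 235 236 237 238 239 240 241 242 243 244 245 246 247 248 249
 250 251 252 253 254 255 256 257 258 259 260 261 262 263 264 265 266 267
 268 269 270 271 272 273 274 275 276 277 278 279 280 281 282 283 284 285
 286 287 288 289 290 291 292 293 294 295 296 297 298 299 300 301 302 303
 304 305 306 307 308 309 310 311 312 313 314 315 316 317 318 319 320 321
 322 323 324 325 326 327 328 329 330 331 332 333 334 335 336 337 338 339
 340 341 342 343 344 345 346 347 348 349 350 351 352 353 354 355 356 357
 358 359 360 361 362 363 364 365 366 367 368 369 370]
355 edge along tool x from tcp -7.451166181116054
358 edge along tool x from tcp -8.682226746821257
362 edge along tool x from tcp -10.334960387472941
370 edge along tool x from tcp -13.679844856827648
row step [-61.35  33.57] 69.93402176337352 mid tip [516.825 292.875]
rack x [0.48002387 0.87725543] 61.31303877379229
peg 0 tip [608.9 242.5] mid [622.2 266.7] standoff -20 [599.3 224.9]
peg 1 tip [547.5 276.1] mid [560.8 300.3] standoff -20 [537.9 258.5]
peg 2 tip [486.1 309.7] mid [499.4 333.9] standoff -20 [476.5 292.1]
peg 3 tip [424.7 343.3] mid [438.  367.5] standoff -20 [415.1 325.7]
```

View pics/w3.png

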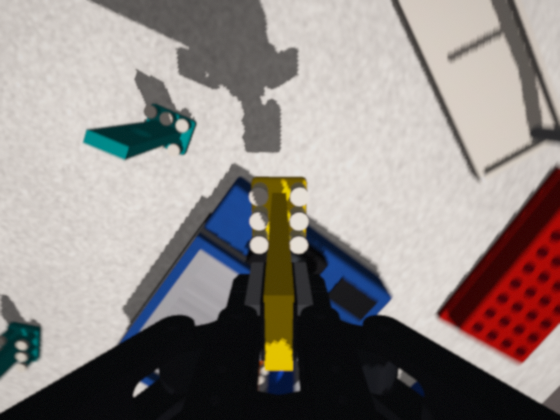

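Run:
```python
from h import *
s=sense();c=viewer.get_calibration("wrist")
a=np.radians(s["tcp_rot"][2]);ax=np.array([np.cos(a),np.sin(a)])
im=cv2.imread("pics/w3.png");print(im[325:375:2,278].tolist())
for dz,px in((-88,(279,220.5)),(-88,(279,197)),(-88,(279,245)),(36,(278,342)),(36,(278,370))):
    P=plane(c,px,s["tool_pos"][2]+dz)[0];print(px,((P-s["tool_pos"])[:2]@ax).round(1))
D=np.load("w1.npz");c1={k:(D[k] if D[k].ndim else float(D[k])) for k in D.files if k!="im"}
print(plane(c1,np.array([[378,213],[467,213],[465,281]])/1.42857,44))
```

```text
[[0, 86, 107], [0, 86, 107], [0, 85, 106], [0, 85, 106], [0, 86, 106], [0, 84, 105], [0, 85, 106], [0, 88, 110], [0, 126, 152], [0, 179, 211], [0, 195, 227], [0, 196, 227], [0, 196, 227], [0, 195, 227], [0, 196, 227], [0, 195, 227], [0, 196, 227], [0, 194, 226], [0, 193, 227], [0, 194, 227], [0, 193, 226], [0, 193, 226], [11, 176, 207], [94, 82, 86], [130, 48, 12]]
(279, 220.5) 0.9
(279, 197) 17.0
(279, 245) -16.5
(278, 342) -2.3
(278, 370) -13.7
[[ 485.34647108  -51.75585645   44.        ]
 [ 559.24747647  -60.92459146   44.        ]
 [ 552.56343858 -119.21481216   44.        ]]
```

Run:
```python
from h import *
plan([(467.5,274.5,240,151.3,-1,7),(467.5,274.5,240,151.3,-1,3)])
```

```text
[0.053,0.032,0.009,0,0,-0.0124,-1,
0.107,0.064,0.018,0,0,-0.0248,-1,
0.16,0.096,0.027,0,0,-0.0372,-1,
0.214,0.128,0.036,0,0,-0.0497,-1,
0.267,0.16,0.044,0,0,-0.0621,-1,
0.321,0.192,0.053,0,0,-0.0745,-1,
0.374,0.224,0.062,0,0,-0.0869,-1,
0.374,0.224,0.062,0,0,-0.0869,-1,
0.374,0.224,0.062,0,0,-0.0869,-1,
0.374,0.224,0.062,0,0,-0.0869,-1]
end [467.7 274.5 240.1] 151.29399999999998
```

Call:
carry_out(
  increments=[0.053, 0.032, 0.009, 0, 0, -0.0124, -1, 0.107, 0.064, 0.018, 0, 0, -0.0248, -1, 0.16, 0.096, 0.027, 0, 0, -0.0372, -1, 0.214, 0.128, 0.036, 0, 0, -0.0497, -1, 0.267, 0.16, 0.044, 0, 0, -0.0621, -1, 0.321, 0.192, 0.053, 0, 0, -0.0745, -1, 0.374, 0.224, 0.062, 0, 0, -0.0869, -1, 0.374, 0.224, 0.062, 0, 0, -0.0869, -1, 0.374, 0.224, 0.062, 0, 0, -0.0869, -1, 0.374, 0.224, 0.062, 0, 0, -0.0869, -1],
)

```text
time: 11.65
tool_pos: [467.8, 273.8, 240.2]
tcp_rot: [-180.0, 0.0, 151.2]
ft_force: [0.6, -0.8, -1.4]
finger_gap: 9.2
grip_force: 50.2
```

Run:
```python
from h import *
state()
c=viewer.get_calibration("wrist");im=viewer.snapshot("wrist");cv2.imwrite("pics/w4.png",im[:,:,::-1])
h=cv2.cvtColor(im,cv2.COLOR_RGB2HSV);m=cv2.inRange(h,(0,120,60),(8,255,255))
n,l,st,ce=cv2.connectedComponentsWithStats(m)
for i in range(1,n):
    if st[i,4]<150: continue
    p=np.argwhere(l==i)[:,::-1].astype(float);q=p.mean(0);u=np.linalg.svd(p-q,full_matrices=False)[2][0];u*=np.sign(-u[0]);t=(p-q)@u
    tip=q+u*t.max();root=q+u*t.min();print(st[i,4],tip.round(1),root.round(1),"tip208",plane(c,tip,208)[0].round(1),"mid202",plane(c,(tip+root)/2,202)[0].round(1),"root",plane(c,root,197)[0].round(1))
```

```text
t 11.65 tcp [467.8 273.8 240.2] [-180.     0.   151.2] F [ 0.6 -0.8 -1.4] gap 9.2 grip 50.2 j [ 25.  -2.  94.  -0.  88. -36.]
2042 [146.    9.3] [260.1   8.3] tip208 [340.9 279.3 208. ] mid202 [350.8 300.4 202. ] root [361.7 322.8 197. ]
276 [169.   26.2] [262.   28.4] tip208 [351.1 284.2 208. ] mid202 [359.7 301.3 202. ] root [369.3 319.5 197. ]
1649 [365.  106.4] [484.  108.3] tip208 [422.1 344.3 208. ] mid202 [436.8 370.1 202. ] root [452.2 397.2 197. ]
1431 [354.8 249.1] [463.  240.1] tip208 [483.7 310.1 208. ] mid202 [498.1 336.4 202. ] root [512.5 363.9 197. ]
```

View pics/w4.png

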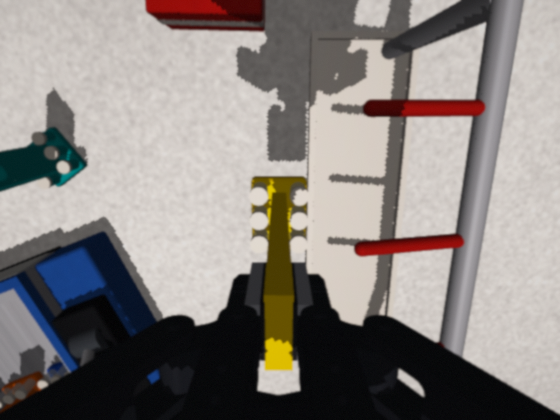

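The wrist view shows peg 3's tip at (365,106) and peg 2's tip at (355,249). Both agree with the top view to about 2.5 mm. The yellow carrier hangs straight in the grip, so I'll insert it onto peg 2.

Run:
```python
from h import *
plan([(475.5,292.1,233,151.3,-1,3),(498.3,333.8,223.5,151.3,-1,6),(498.3,333.8,223.5,151.3,-1,1)])
plan([(498.3,333.8,217,151.3,-1,3),(498.3,333.8,217,151.3,-.3,4),(498.3,333.8,245,151.3,-.3,3)])
```

```text
[0.001,0.016,0.006,0,0,-0,-1,
0.003,0.032,0.012,0,0,-0,-1,
0.004,0.048,0.018,0,0,-0,-1,
0.004,0.068,0.022,0,0,-0,-1,
0.004,0.088,0.026,0,0,-0,-1,
0.004,0.107,0.03,0,0,-0,-1,
0.004,0.127,0.034,0,0,-0,-1,
0.004,0.147,0.038,0,0,-0,-1,
0.004,0.167,0.041,0,0,-0,-1,
0.004,0.167,0.041,0,0,-0,-1]
end [498.4 333.9 223.7] 151.29399999999998
[0,-0,0.006,0,0,-0,-1,
0,-0,0.011,0,0,-0,-1,
0,-0,0.017,0,0,-0,-1,
0,-0,0.017,0,0,-0,-0.3,
0,-0,0.017,0,0,-0,-0.3,
0,-0,0.017,0,0,-0,-0.3,
0,-0,0.017,0,0,-0,-0.3,
0,-0,-0.007,0,0,-0,-0.3,
0,-0,-0.03,0,0,-0,-0.3,
0,-0,-0.053,0,0,-0,-0.3]
end [498.4 333.9 244.9] 151.29399999999998
```

Call:
carry_out(
  increments=[0.001, 0.016, 0.006, 0, 0, 0, -1, 0.003, 0.032, 0.012, 0, 0, 0, -1, 0.004, 0.048, 0.018, 0, 0, 0, -1, 0.004, 0.068, 0.022, 0, 0, 0, -1, 0.004, 0.088, 0.026, 0, 0, 0, -1, 0.004, 0.107, 0.03, 0, 0, 0, -1, 0.004, 0.127, 0.034, 0, 0, 0, -1, 0.004, 0.147, 0.038, 0, 0, 0, -1, 0.004, 0.167, 0.041, 0, 0, 0, -1, 0.004, 0.167, 0.041, 0, 0, 0, -1],
)

```text
time: 12.95
tool_pos: [498.4, 334.3, 223.4]
tcp_rot: [-180.0, -0.0, 151.3]
ft_force: [-0.9, -0.6, -1.6]
finger_gap: 9.2
grip_force: 50.2
```

Run:
```python
from h import *
state()
im=viewer.snapshot("side");im2=viewer.snapshot("wrist")
a=cv2.resize(im[230:420,130:330,::-1],None,fx=2.2,fy=2.2);b=im2[:,:,::-1]
cv2.imwrite("pics/s5.png",np.hstack([a[:400],cv2.resize(b[:,100:],None,fx=400/420,fy=400/420)[:400,:360]]))
```

```text
t 12.95 tcp [498.4 334.3 223.4] [-180.    -0.   151.3] F [-0.9 -0.6 -1.6] gap 9.2 grip 50.2 j [ 29.   8.  86.   0.  86. -32.]
```

View pics/s5.png

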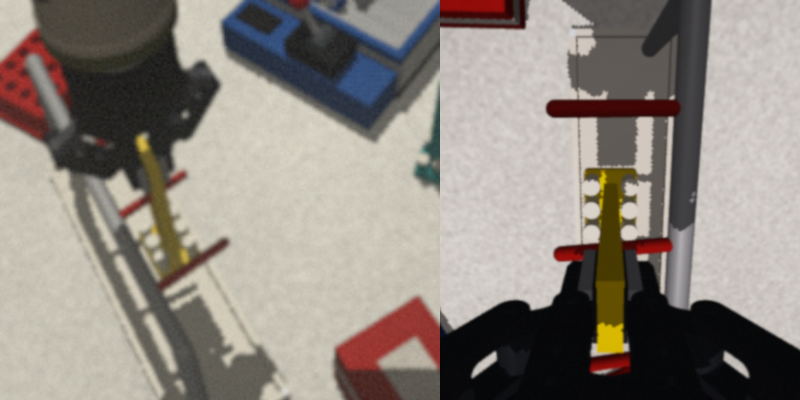

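The wrist half shows the peg coming out on both sides of the yellow stem (row 248), and there is no contact force. I'll lower it and release.

Call:
carry_out(
  increments=[0, 0, 0.006, 0, 0, 0, -1, 0, 0, 0.011, 0, 0, 0, -1, 0, 0, 0.017, 0, 0, 0, -1, 0, 0, 0.017, 0, 0, 0, -0.3, 0, 0, 0.017, 0, 0, 0, -0.3, 0, 0, 0.017, 0, 0, 0, -0.3, 0, 0, 0.017, 0, 0, 0, -0.3, 0, 0, -0.007, 0, 0, 0, -0.3, 0, 0, -0.03, 0, 0, 0, -0.3, 0, 0, -0.053, 0, 0, 0, -0.3],
)

```text
time: 14.3
tool_pos: [498.6, 334.0, 246.1]
tcp_rot: [180.0, 0.0, 151.3]
ft_force: [0.8, -0.2, 0.3]
finger_gap: 29.7
grip_force: 0.0
```

Run:
```python
from h import *
state()
im2=viewer.snapshot("wrist");cv2.imwrite("pics/w6.png",im2[:,:,::-1])
# wrist at 245 -> up, back to blue
plan([(498.3,333.8,285,151.3,-.3,2),(530,150,285,115,-.3,4),(557.5,-60.5,285,81,-.3,4)])
plan([(557.5,-60.5,185,81,-.3,3),(557.5,-60.5,132,81,-.3,3),(557.5,-60.5,132,81,-1,4)])
```

```text
t 14.3 tcp [498.6 334.  246.1] [180.    0.  151.3] F [ 0.8 -0.2  0.3] gap 29.7 grip 0.0 j [ 29.   7.  84.  -0.  89. -32.]
[0,-0,-0.05,0,0,-0,-0.3,
0,-0,-0.1,0,0,-0,-0.3,
-0.073,-0.091,-0.1,0,0,0.0252,-0.3,
-0.145,-0.183,-0.1,0,0,0.0504,-0.3,
-0.218,-0.274,-0.1,0,0,0.0756,-0.3,
-0.29,-0.365,-0.1,0,0,0.1008,-0.3,
-0.368,-0.472,-0.1,0,0,0.1244,-0.3,
-0.447,-0.579,-0.1,0,0,0.148,-0.3,
-0.525,-0.687,-0.1,0,0,0.1716,-0.3,
-0.603,-0.794,-0.1,0,0,0.1953,-0.3]
end [557.4 -60.6 284.9] 80.98599999999998
[0,0,0.083,0,0,-0,-0.3,
0,0,0.166,0,0,-0,-0.3,
0,0,0.25,0,0,-0,-0.3,
0,0,0.294,0,0,-0,-0.3,
0,0,0.338,0,0,-0,-0.3,
0,0,0.382,0,0,-0,-0.3,
0,0,0.382,0,0,-0,-1,
0,0,0.382,0,0,-0,-1,
0,0,0.382,0,0,-0,-1,
0,0,0.382,0,0,-0,-1]
end [557.4 -60.6 132.1] 80.98599999999998
```

View pics/w6.png

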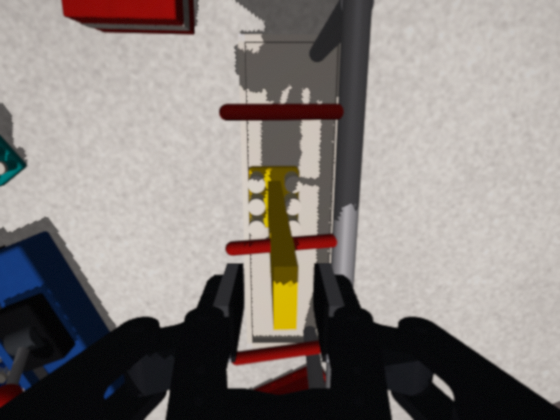

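Yellow hangs free on peg 2. Blue is next, for peg 1.

Call:
carry_out(
  increments=[0, 0, -0.05, 0, 0, 0, -0.3, 0, 0, -0.1, 0, 0, 0, -0.3, -0.073, -0.091, -0.1, 0, 0, 0.0252, -0.3, -0.145, -0.183, -0.1, 0, 0, 0.0504, -0.3, -0.218, -0.274, -0.1, 0, 0, 0.0756, -0.3, -0.29, -0.365, -0.1, 0, 0, 0.1008, -0.3, -0.368, -0.472, -0.1, 0, 0, 0.1244, -0.3, -0.447, -0.579, -0.1, 0, 0, 0.148, -0.3, -0.525, -0.687, -0.1, 0, 0, 0.1716, -0.3, -0.603, -0.794, -0.1, 0, 0, 0.1953, -0.3],
)

```text
time: 15.6
tool_pos: [557.8, -62.3, 286.7]
tcp_rot: [179.9, -0.0, 80.7]
ft_force: [0.8, 0.2, 0.5]
finger_gap: 30.1
grip_force: 0.0
```

Call:
carry_out(
  increments=[0, 0, 0.083, 0, 0, 0, -0.3, 0, 0, 0.166, 0, 0, 0, -0.3, 0, 0, 0.25, 0, 0, 0, -0.3, 0, 0, 0.294, 0, 0, 0, -0.3, 0, 0, 0.338, 0, 0, 0, -0.3, 0, 0, 0.382, 0, 0, 0, -0.3, 0, 0, 0.382, 0, 0, 0, -1, 0, 0, 0.382, 0, 0, 0, -1, 0, 0, 0.382, 0, 0, 0, -1, 0, 0, 0.382, 0, 0, 0, -1],
)

```text
time: 16.85
tool_pos: [557.7, -60.6, 132.7]
tcp_rot: [179.9, 0.0, 81.0]
ft_force: [-0.0, -0.1, -1.5]
finger_gap: 9.5
grip_force: 50.1
```

Run:
```python
from h import *
s=state()
# lift and carry: peg1 tip 40 standoff. tip corrected = (547.5-2.1, 276.1+0.4)
plan([(557.5,-60.5,265,81,-1,4),(545,60,265,108,-1,3),(540,130,265,120,-1,3)])
plan([(526.2,241.4,240,151.3,-1,6),(526.2,241.4,240,151.3,-1,4)])
```

```text
t 16.85 tcp [557.7 -60.6 132.7] [179.9   0.   81. ] F [-0.  -0.1 -1.5] gap 9.5 grip 50.1 j [-11.   5.  98.  -0.  77.  -2.]
[0,0,-0.083,0,0,-0,-1,
0,0,-0.166,0,0,-0,-1,
0,0,-0.249,0,0,-0,-1,
0,0,-0.332,0,0,-0,-1,
0.098,-0.026,-0.332,0,0,-0.025,-1,
0.195,-0.052,-0.332,0,0,-0.05,-1,
0.293,-0.078,-0.332,0,0,-0.075,-1,
0.35,-0.091,-0.332,0,0,-0.0862,-1,
0.407,-0.104,-0.332,0,0,-0.0973,-1,
0.464,-0.118,-0.332,0,0,-0.1084,-1]
end [539.8 130.1 264.9] 120.00999999999998
[0.043,0.018,0.01,0,0,-0.0145,-1,
0.086,0.037,0.021,0,0,-0.029,-1,
0.129,0.055,0.031,0,0,-0.0435,-1,
0.172,0.073,0.041,0,0,-0.0579,-1,
0.215,0.091,0.052,0,0,-0.0724,-1,
0.258,0.11,0.062,0,0,-0.0869,-1,
0.258,0.11,0.062,0,0,-0.0869,-1,
0.258,0.11,0.062,0,0,-0.0869,-1,
0.258,0.11,0.062,0,0,-0.0869,-1,
0.258,0.11,0.062,0,0,-0.0869,-1]
end [526.3 241.5 240.1] 151.29399999999998
```

Call:
carry_out(
  increments=[0, 0, -0.083, 0, 0, 0, -1, 0, 0, -0.166, 0, 0, 0, -1, 0, 0, -0.249, 0, 0, 0, -1, 0, 0, -0.332, 0, 0, 0, -1, 0.098, -0.026, -0.332, 0, 0, -0.025, -1, 0.195, -0.052, -0.332, 0, 0, -0.05, -1, 0.293, -0.078, -0.332, 0, 0, -0.075, -1, 0.35, -0.091, -0.332, 0, 0, -0.0862, -1, 0.407, -0.104, -0.332, 0, 0, -0.0973, -1, 0.464, -0.118, -0.332, 0, 0, -0.1084, -1],
)

```text
time: 18.1
tool_pos: [539.7, 131.0, 265.2]
tcp_rot: [180.0, 0.0, 120.2]
ft_force: [1.5, -0.0, -1.7]
finger_gap: 9.7
grip_force: 50.1
```

Call:
carry_out(
  increments=[0.043, 0.018, 0.01, 0, 0, -0.0145, -1, 0.086, 0.037, 0.021, 0, 0, -0.029, -1, 0.129, 0.055, 0.031, 0, 0, -0.0435, -1, 0.172, 0.073, 0.041, 0, 0, -0.0579, -1, 0.215, 0.091, 0.052, 0, 0, -0.0724, -1, 0.258, 0.11, 0.062, 0, 0, -0.0869, -1, 0.258, 0.11, 0.062, 0, 0, -0.0869, -1, 0.258, 0.11, 0.062, 0, 0, -0.0869, -1, 0.258, 0.11, 0.062, 0, 0, -0.0869, -1, 0.258, 0.11, 0.062, 0, 0, -0.0869, -1],
)

```text
time: 19.35
tool_pos: [526.5, 241.0, 240.3]
tcp_rot: [180.0, 0.0, 151.2]
ft_force: [-0.4, -0.3, -0.8]
finger_gap: 9.6
grip_force: 50.1
```

```bash
cat > pegs.py <<'E'
from h import *
import sys
s=state()
c=viewer.get_calibration("wrist");im=viewer.snapshot("wrist")
a=np.radians(s["tcp_rot"][2]);ax=np.array([np.cos(a),np.sin(a)])
h=cv2.cvtColor(im,cv2.COLOR_RGB2HSV);m=cv2.inRange(h,(0,120,60),(8,255,255));m[:30]=0
n,l,st,ce=cv2.connectedComponentsWithStats(m)
for i in range(1,n):
    if st[i,4]<150: continue
    p=np.argwhere(l==i)[:,::-1].astype(float);q=p.mean(0);u=np.linalg.svd(p-q,full_matrices=False)[2][0];u*=np.sign(-u[0]);t=(p-q)@u
    tip=q+u*t.max();root=q+u*t.min();print(st[i,4],tip.round(1),root.round(1),"tip208",plane(c,tip,208)[0].round(1),"mid202",plane(c,(tip+root)/2,202)[0].round(1))
# tubes: pale circles by the foot, at tcp z - 88
g=cv2.inRange(h[170:262,230:330],(0,0,95),(180,40,255))
n,l,st,ce=cv2.connectedComponentsWithStats(g)
P=[]
for i in range(1,n):
    if 120<st[i,4]<420 and abs(st[i,2]-st[i,3])<7:
        q=ce[i]+[230,170];X=plane(c,q,s["tool_pos"][2]-88)[0]-s["tool_pos"];P.append(q);print("tube",q.round(1),"tool x",(X[:2]@ax).round(1),"tool y",(X[:2]@[ax[1],-ax[0]]).round(1))
cv2.imwrite(sys.argv[1],im[:,:,::-1])
E
python3 pegs.py pics/w7.png
```

```text
t 19.35 tcp [526.5 241.  240.3] [180.    0.  151.2] F [-0.4 -0.3 -0.8] gap 9.6 grip 50.1 j [ 20.   4.  88.  -0.  88. -42.]
781 [364.  113.7] [415.  113.3] tip208 [483.6 309.8 208. ] mid202 [490.2 321.7 202. ]
1406 [355.8 254. ] [463.  244.5] tip208 [545.3 276.6 208. ] mid202 [559.5 302.8 202. ]
748 [ 50.5 348.3] [ 76.8 330.1] tip208 [514.5 100.7 208. ] mid202 [515.1 105.3 202. ]
712 [258.1 381.8] [300.3 384.9] tip208 [591.  192.2 208. ] mid202 [602.6 199.9 202. ]
```

Run:
```python
import cv2,numpy as np
im=cv2.imread("pics/w7.png");h=cv2.cvtColor(im,cv2.COLOR_BGR2HSV)
m=cv2.inRange(h,(105,120,40),(128,255,255));m[:150]=0
for cc in(256,265,270,278,285,292,300):print(cc,np.where(m[:270,cc])[0][:3],end=" ")
r=np.where(m[182,200:360])[0]+200;print("\nrow182",r.min(),r.max()); 
w=cv2.imread("pics/w3.png");hw=cv2.cvtColor(w,cv2.COLOR_BGR2HSV);mw=cv2.inRange(hw,(20,120,40),(34,255,255))
print("yellow",[np.where(mw[:270,c])[0][:2].tolist() for c in(256,270,278,292,300)],np.where(mw[182])[0][[0,-1]])
g=im[170:260,235:325];s=cv2.cvtColor(g,cv2.COLOR_BGR2HSV);k=((s[...,1]<70)&(s[...,2]>90)).astype(np.uint8)
n,l,st,ce=cv2.connectedComponentsWithStats(k);print([(ce[i].round(1)+[235,170],st[i,4]) for i in range(1,n) if st[i,4]>60])
```

```text
256 [178 179 180] 265 [178 179 180] 270 [178 179 180] 278 [178 179 180] 285 [178 179 180] 292 [178 179 180] 300 [178 179 180] 
row182 253 306
yellow [[177, 178], [178, 179], [178, 179], [178, 179], [178, 179]] [251 306]
[(array([279.6, 215.1]), np.int32(5589))]
```

Blue's foot edge is at row 178, the same as yellow's, so it has the same grasp offset. Inserting on peg 1.

Run:
```python
from h import *
plan([(536.6,258.6,233,151.3,-1,3),(559.4,300.3,223.5,151.3,-1,6),(559.4,300.3,223.5,151.3,-1,1)])
plan([(559.4,300.3,217,151.3,-1,3),(559.4,300.3,217,151.3,-.3,4),(559.4,300.3,245,151.3,-.3,3)])
```

```text
[-0.001,0.017,0.006,0,0,-0,-1,
-0.001,0.033,0.012,0,0,-0,-1,
-0.002,0.05,0.018,0,0,-0,-1,
-0.002,0.07,0.022,0,0,-0,-1,
-0.002,0.089,0.026,0,0,-0,-1,
-0.002,0.109,0.03,0,0,-0,-1,
-0.002,0.129,0.034,0,0,-0,-1,
-0.002,0.149,0.038,0,0,-0,-1,
-0.002,0.169,0.041,0,0,-0,-1,
-0.002,0.169,0.041,0,0,-0,-1]
end [559.5 300.4 223.7] 151.29399999999998
[0,-0,0.006,0,0,-0,-1,
0,-0,0.011,0,0,-0,-1,
0,-0,0.017,0,0,-0,-1,
0,-0,0.017,0,0,-0,-0.3,
0,-0,0.017,0,0,-0,-0.3,
0,-0,0.017,0,0,-0,-0.3,
0,-0,0.017,0,0,-0,-0.3,
0,-0,-0.007,0,0,-0,-0.3,
0,-0,-0.03,0,0,-0,-0.3,
0,-0,-0.053,0,0,-0,-0.3]
end [559.5 300.4 244.9] 151.29399999999998
```

Call:
carry_out(
  increments=[-0.001, 0.017, 0.006, 0, 0, 0, -1, -0.001, 0.033, 0.012, 0, 0, 0, -1, -0.002, 0.05, 0.018, 0, 0, 0, -1, -0.002, 0.07, 0.022, 0, 0, 0, -1, -0.002, 0.089, 0.026, 0, 0, 0, -1, -0.002, 0.109, 0.03, 0, 0, 0, -1, -0.002, 0.129, 0.034, 0, 0, 0, -1, -0.002, 0.149, 0.038, 0, 0, 0, -1, -0.002, 0.169, 0.041, 0, 0, 0, -1, -0.002, 0.169, 0.041, 0, 0, 0, -1],
)

```text
time: 20.65
tool_pos: [559.6, 300.9, 223.4]
tcp_rot: [-180.0, -0.0, 151.3]
ft_force: [-0.3, -0.8, -1.6]
finger_gap: 9.3
grip_force: 50.1
```

```bash
cat > chk.py <<'E'
# is the peg seen on both sides of the stem?
from h import *
state();im=viewer.snapshot("wrist");h=cv2.cvtColor(im,cv2.COLOR_RGB2HSV);m=cv2.inRange(h,(0,120,60),(8,255,255));m[:30]=0
n,l,st,ce=cv2.connectedComponentsWithStats(m)
for i in range(1,n):
    if st[i,4]>60: print("red box x,y,w,h",st[i])
E
python3 chk.py
python3 - <<'E'
import sys;sys.path.insert(0,".")
import cv2,numpy as np
# same figures for the yellow one's picture after release
im=cv2.imread("pics/w6.png");h=cv2.cvtColor(im,cv2.COLOR_BGR2HSV);m=cv2.inRange(h,(0,120,60),(8,255,255));m[:30]=0
st=cv2.connectedComponentsWithStats(m)[2];print("w6",st[st[:,4]>60][1:].tolist())
E
```

```text
t 20.65 tcp [559.6 300.9 223.4] [-180.    -0.   151.3] F [-0.3 -0.8 -1.6] gap 9.3 grip 50.1 j [ 24.  13.  80.   0.  87. -38.]
red box x,y,w,h [211 106  56  16 758]
red box x,y,w,h [307 106  45  15 589]
red box x,y,w,h [293 251  50  17 621]
red box x,y,w,h [219 257  46  18 498]
red box x,y,w,h [257 373  44  22 709]
w6 [[138, 30, 54, 4, 128], [220, 104, 124, 15, 1145], [294, 234, 43, 16, 533], [226, 239, 45, 16, 549], [233, 344, 88, 21, 878], [263, 370, 44, 22, 242], [0, 393, 12, 14, 105]]
```

The peg shows on both sides of the blue stem and there is no force. Release.

Call:
carry_out(
  increments=[0, 0, 0.006, 0, 0, 0, -1, 0, 0, 0.011, 0, 0, 0, -1, 0, 0, 0.017, 0, 0, 0, -1, 0, 0, 0.017, 0, 0, 0, -0.3, 0, 0, 0.017, 0, 0, 0, -0.3, 0, 0, 0.017, 0, 0, 0, -0.3, 0, 0, 0.017, 0, 0, 0, -0.3, 0, 0, -0.007, 0, 0, 0, -0.3, 0, 0, -0.03, 0, 0, 0, -0.3, 0, 0, -0.053, 0, 0, 0, -0.3],
)

```text
time: 21.95
tool_pos: [559.7, 300.6, 246.2]
tcp_rot: [180.0, 0.0, 151.3]
ft_force: [1.6, 0.3, 0.2]
finger_gap: 29.9
grip_force: 0.0
```

```bash
python3 chk.py
python3 - <<'E'
from h import *
plan([(559.4,300.3,285,151.3,-.3,2),(560,110,285,112,-.3,4),(556,-90,285,85,-.3,4)])
plan([(552,-124,285,85,-.3,1),(552,-124,185,85,-.3,3),(552,-124,132,85,-.3,2),(552,-124,132,85,-1,4)])
E
```

```text
t 21.95 tcp [559.7 300.6 246.2] [180.    0.  151.3] F [1.6 0.3 0.2] gap 29.9 grip 0.0 j [ 24.  13.  78.  -0.  89. -38.]
red box x,y,w,h [220 105  49  14 580]
red box x,y,w,h [303 105  41  13 457]
red box x,y,w,h [292 235  45  15 542]
red box x,y,w,h [226 240  41  16 507]
red box x,y,w,h [246 319  65  31 464]
red box x,y,w,h [ 227  343   94   52 3018]
[0,-0,-0.05,0,0,-0,-0.3,
0,-0,-0.1,0,0,-0,-0.3,
-0.057,-0.105,-0.1,0,0,0.0273,-0.3,
-0.115,-0.209,-0.1,0,0,0.0546,-0.3,
-0.172,-0.313,-0.1,0,0,0.0819,-0.3,
-0.23,-0.417,-0.1,0,0,0.1091,-0.3,
-0.288,-0.528,-0.1,0,0,0.1279,-0.3,
-0.345,-0.639,-0.1,0,0,0.1466,-0.3,
-0.403,-0.749,-0.1,0,0,0.1654,-0.3,
-0.461,-0.86,-0.1,0,0,0.1841,-0.3]
end [556.  -89.9 284.9] 85.01799999999997
[-0.086,-0.003,-0,0,0,0,-0.3,
-0.086,-0.003,0.083,0,0,0,-0.3,
-0.086,-0.003,0.166,0,0,0,-0.3,
-0.086,-0.003,0.25,0,0,0,-0.3,
-0.086,-0.003,0.316,0,0,0,-0.3,
-0.086,-0.003,0.382,0,0,0,-0.3,
-0.086,-0.003,0.382,0,0,0,-1,
-0.086,-0.003,0.382,0,0,0,-1,
-0.086,-0.003,0.382,0,0,0,-1,
-0.086,-0.003,0.382,0,0,0,-1]
end [ 551.8 -124.   132.1] 85.01799999999997
```

Call:
carry_out(
  increments=[0, 0, -0.05, 0, 0, 0, -0.3, 0, 0, -0.1, 0, 0, 0, -0.3, -0.057, -0.105, -0.1, 0, 0, 0.0273, -0.3, -0.115, -0.209, -0.1, 0, 0, 0.0546, -0.3, -0.172, -0.313, -0.1, 0, 0, 0.0819, -0.3, -0.23, -0.417, -0.1, 0, 0, 0.1091, -0.3, -0.288, -0.528, -0.1, 0, 0, 0.1279, -0.3, -0.345, -0.639, -0.1, 0, 0, 0.1466, -0.3, -0.403, -0.749, -0.1, 0, 0, 0.1654, -0.3, -0.461, -0.86, -0.1, 0, 0, 0.1841, -0.3],
)

```text
time: 23.25
tool_pos: [556.2, -91.5, 286.8]
tcp_rot: [179.9, 0.0, 84.8]
ft_force: [1.0, 0.4, -0.4]
finger_gap: 30.2
grip_force: 0.0
```

Call:
carry_out(
  increments=[-0.086, -0.003, 0, 0, 0, 0, -0.3, -0.086, -0.003, 0.083, 0, 0, 0, -0.3, -0.086, -0.003, 0.166, 0, 0, 0, -0.3, -0.086, -0.003, 0.25, 0, 0, 0, -0.3, -0.086, -0.003, 0.316, 0, 0, 0, -0.3, -0.086, -0.003, 0.382, 0, 0, 0, -0.3, -0.086, -0.003, 0.382, 0, 0, 0, -1, -0.086, -0.003, 0.382, 0, 0, 0, -1, -0.086, -0.003, 0.382, 0, 0, 0, -1, -0.086, -0.003, 0.382, 0, 0, 0, -1],
)

```text
time: 24.5
tool_pos: [552.4, -124.2, 133.2]
tcp_rot: [179.9, 0.0, 85.0]
ft_force: [-0.0, 0.1, -1.7]
finger_gap: 9.5
grip_force: 50.0
```

Run:
```python
from h import *
s=state()
# peg0 tip corrected (606.7,243.0); tcp 40 short of it
plan([(552,-124,265,85,-1,4),(565,0,265,103,-1,3),(575,110,265,121,-1,3)])
plan([(588,207.5,240,151.3,-1,6),(588,207.5,240,151.3,-1,4)])
```

```text
t 24.5 tcp [ 552.4 -124.2  133.2] [179.9   0.   85. ] F [-0.   0.1 -1.7] gap 9.5 grip 50.0 j [-18.   6.  97.  -0.  77. -13.]
[0,0,-0.083,0,0,0,-1,
0,0,-0.166,0,0,0,-1,
0,0,-0.249,0,0,0,-1,
0,0,-0.332,0,0,0,-1,
0.104,0.002,-0.332,0,0,-0.0166,-1,
0.208,0.004,-0.332,0,0,-0.0333,-1,
0.312,0.006,-0.332,0,0,-0.05,-1,
0.404,0.006,-0.332,0,0,-0.0666,-1,
0.496,0.007,-0.332,0,0,-0.0833,-1,
0.588,0.007,-0.332,0,0,-0.1,-1]
end [575.  110.  264.9] 121.01799999999997
[0.032,0.026,0.01,0,0,-0.014,-1,
0.064,0.051,0.021,0,0,-0.028,-1,
0.096,0.077,0.031,0,0,-0.0421,-1,
0.128,0.102,0.041,0,0,-0.0561,-1,
0.16,0.128,0.052,0,0,-0.0701,-1,
0.192,0.153,0.062,0,0,-0.0841,-1,
0.192,0.153,0.062,0,0,-0.0841,-1,
0.192,0.153,0.062,0,0,-0.0841,-1,
0.192,0.153,0.062,0,0,-0.0841,-1,
0.192,0.153,0.062,0,0,-0.0841,-1]
end [587.9 207.4 240.1] 151.29399999999998
```

Call:
carry_out(
  increments=[0, 0, -0.083, 0, 0, 0, -1, 0, 0, -0.166, 0, 0, 0, -1, 0, 0, -0.249, 0, 0, 0, -1, 0, 0, -0.332, 0, 0, 0, -1, 0.104, 0.002, -0.332, 0, 0, -0.0166, -1, 0.208, 0.004, -0.332, 0, 0, -0.0333, -1, 0.312, 0.006, -0.332, 0, 0, -0.05, -1, 0.404, 0.006, -0.332, 0, 0, -0.0666, -1, 0.496, 0.007, -0.332, 0, 0, -0.0833, -1, 0.588, 0.007, -0.332, 0, 0, -0.1, -1],
)

```text
time: 25.75
tool_pos: [575.1, 111.3, 265.4]
tcp_rot: [180.0, 0.0, 121.2]
ft_force: [0.2, 0.2, -1.4]
finger_gap: 9.6
grip_force: 50.0
```

Call:
carry_out(
  increments=[0.032, 0.026, 0.01, 0, 0, -0.014, -1, 0.064, 0.051, 0.021, 0, 0, -0.028, -1, 0.096, 0.077, 0.031, 0, 0, -0.0421, -1, 0.128, 0.102, 0.041, 0, 0, -0.0561, -1, 0.16, 0.128, 0.052, 0, 0, -0.0701, -1, 0.192, 0.153, 0.062, 0, 0, -0.0841, -1, 0.192, 0.153, 0.062, 0, 0, -0.0841, -1, 0.192, 0.153, 0.062, 0, 0, -0.0841, -1, 0.192, 0.153, 0.062, 0, 0, -0.0841, -1, 0.192, 0.153, 0.062, 0, 0, -0.0841, -1],
)

```text
time: 27.0
tool_pos: [588.0, 206.9, 240.4]
tcp_rot: [180.0, 0.0, 151.2]
ft_force: [-0.4, 0.3, -1.8]
finger_gap: 9.2
grip_force: 50.0
```

```bash
python3 pegs.py pics/w9.png
python3 - <<'E'
import cv2,numpy as np
im=cv2.imread("pics/w9.png");h=cv2.cvtColor(im,cv2.COLOR_BGR2HSV)
m=cv2.inRange(h,(7,120,40),(20,255,255));m[:150]=0
for cc in(256,265,270,278,285,292,300):print(cc,np.where(m[:270,cc])[0][:3],end=" ")
r=np.where(m[182,200:360])[0]+200;print("\nrow182",r.min(),r.max())
E
```

```text
t 27.0 tcp [588.  206.9 240.4] [180.    0.  151.2] F [-0.4  0.3 -1.8] gap 9.2 grip 50.0 j [ 15.  11.  81.  -0.  89. -47.]
600 [367.  113.4] [412.1 112.9] tip208 [545.6 277.  208. ] mid202 [551.5 287.6 202. ]
1414 [356.8 253.4] [464. 244.] tip208 [606.7 243.1 208. ] mid202 [621.  269.3 202. ]
884 [ 31.8 265.7] [ 66.3 255.1] tip208 [531.   90.8 208. ] mid202 [533.4  95.8 202. ]
2894 [327.7 289.7] [418.3 305.4] tip208 [618.3 220.5 208. ] mid202 [638.1 239.6 202. ]
723 [256.7 379.9] [300.3 381.1] tip208 [650.9 158.1 208. ] mid202 [662.1 166.4 202. ]
256 [180 181 182] 265 [180 181 182] 270 [180 181 182] 278 [180 181 182] 285 [180 181 182] 292 [180 181 182] 300 [180 181 182] 
row182 253 305
```

Run:
```python
from h import *
plan([(596.8,225.8,233.5,151.3,-1,3),(619.6,267.5,224,151.3,-1,6),(619.6,267.5,224,151.3,-1,1)])
plan([(619.6,267.5,217,151.3,-1,3),(619.6,267.5,217,151.3,-.3,4),(619.6,267.5,245,151.3,-.3,3)])
```

```text
[0.001,0.017,0.005,0,0,-0,-1,
0.002,0.034,0.011,0,0,-0,-1,
0.003,0.051,0.016,0,0,-0,-1,
0.003,0.071,0.02,0,0,-0,-1,
0.003,0.091,0.024,0,0,-0,-1,
0.003,0.11,0.028,0,0,-0,-1,
0.003,0.13,0.032,0,0,-0,-1,
0.003,0.15,0.036,0,0,-0,-1,
0.003,0.17,0.04,0,0,-0,-1,
0.003,0.17,0.04,0,0,-0,-1]
end [619.5 267.6 224.1] 151.29399999999998
[-0,-0,0.006,0,0,-0,-1,
-0,-0,0.012,0,0,-0,-1,
-0,-0,0.018,0,0,-0,-1,
-0,-0,0.018,0,0,-0,-0.3,
-0,-0,0.018,0,0,-0,-0.3,
-0,-0,0.018,0,0,-0,-0.3,
-0,-0,0.018,0,0,-0,-0.3,
-0,-0,-0.006,0,0,-0,-0.3,
-0,-0,-0.029,0,0,-0,-0.3,
-0,-0,-0.052,0,0,-0,-0.3]
end [619.5 267.6 244.9] 151.29399999999998
```

Call:
carry_out(
  increments=[0.001, 0.017, 0.005, 0, 0, 0, -1, 0.002, 0.034, 0.011, 0, 0, 0, -1, 0.003, 0.051, 0.016, 0, 0, 0, -1, 0.003, 0.071, 0.02, 0, 0, 0, -1, 0.003, 0.091, 0.024, 0, 0, 0, -1, 0.003, 0.11, 0.028, 0, 0, 0, -1, 0.003, 0.13, 0.032, 0, 0, 0, -1, 0.003, 0.15, 0.036, 0, 0, 0, -1, 0.003, 0.17, 0.04, 0, 0, 0, -1, 0.003, 0.17, 0.04, 0, 0, 0, -1],
)

```text
time: 28.3
tool_pos: [619.5, 268.2, 223.7]
tcp_rot: [-180.0, -0.0, 151.3]
ft_force: [0.0, -0.2, -1.2]
finger_gap: 9.4
grip_force: 50.0
```

```bash
python3 chk.py
```

```text
t 28.3 tcp [619.5 268.2 223.7] [-180.    -0.   151.3] F [ 0.  -0.2 -1.2] gap 9.4 grip 50.0 j [ 19.  19.  72.   0.  88. -42.]
red box x,y,w,h [212 110  51  17 700]
red box x,y,w,h [303 110  48  15 635]
red box x,y,w,h [289 254  54  17 593]
red box x,y,w,h [219 261  36  17 417]
red box x,y,w,h [257 352  44  43 721]
```

Orange is threaded on peg 0, with the peg visible on both sides (219–255 and 289–343). Release.

Call:
carry_out(
  increments=[0, 0, 0.006, 0, 0, 0, -1, 0, 0, 0.012, 0, 0, 0, -1, 0, 0, 0.018, 0, 0, 0, -1, 0, 0, 0.018, 0, 0, 0, -0.3, 0, 0, 0.018, 0, 0, 0, -0.3, 0, 0, 0.018, 0, 0, 0, -0.3, 0, 0, 0.018, 0, 0, 0, -0.3, 0, 0, -0.006, 0, 0, 0, -0.3, 0, 0, -0.029, 0, 0, 0, -0.3, 0, 0, -0.052, 0, 0, 0, -0.3],
)

```text
time: 29.6
tool_pos: [619.8, 267.8, 246.2]
tcp_rot: [180.0, 0.0, 151.3]
ft_force: [-0.8, -0.1, 0.0]
finger_gap: 30.1
grip_force: 0.0
```

```bash
python3 chk.py;python3 - <<'E'
from h import *
# away, towards a high look at the empty bath
plan([(619.5,267.5,300,151.3,-.3,2),(600,130,320,126,0,3),(515,-70,345,86,1,5)])
E
```

```text
t 29.6 tcp [619.8 267.8 246.2] [180.    0.  151.3] F [-0.8 -0.1  0. ] gap 30.1 grip 0.0 j [ 19.  19.  71.   0.  90. -42.]
red box x,y,w,h [220 108  45  16 573]
red box x,y,w,h [300 108  43  15 537]
red box x,y,w,h [291 238  46  16 555]
red box x,y,w,h [226 241  45  17 556]
red box x,y,w,h [ 226  266  105  128 4898]
[-0,-0,-0.069,0,0,-0,-0.3,
-0,-0,-0.138,0,0,-0,-0.3,
-0.041,-0.109,-0.154,0,0,0.0234,0,
-0.082,-0.217,-0.171,0,0,0.0468,0,
-0.122,-0.325,-0.188,0,0,0.0703,0,
-0.133,-0.433,-0.2,0,0,0.0925,1,
-0.144,-0.541,-0.213,0,0,0.1147,1,
-0.155,-0.65,-0.225,0,0,0.1369,1,
-0.166,-0.758,-0.238,0,0,0.1591,1,
-0.176,-0.866,-0.25,0,0,0.1814,1]
end [514.9 -70.  344.9] 85.98999999999998
```

Call:
carry_out(
  increments=[0, 0, -0.069, 0, 0, 0, -0.3, 0, 0, -0.138, 0, 0, 0, -0.3, -0.041, -0.109, -0.154, 0, 0, 0.0234, 0, -0.082, -0.217, -0.171, 0, 0, 0.0468, 0, -0.122, -0.325, -0.188, 0, 0, 0.0703, 0, -0.133, -0.433, -0.2, 0, 0, 0.0925, 1, -0.144, -0.541, -0.213, 0, 0, 0.1147, 1, -0.155, -0.65, -0.225, 0, 0, 0.1369, 1, -0.166, -0.758, -0.238, 0, 0, 0.1591, 1, -0.176, -0.866, -0.25, 0, 0, 0.1814, 1],
)

```text
time: 30.9
tool_pos: [514.2, -71.2, 345.6]
tcp_rot: [179.9, 0.0, 85.7]
ft_force: [0.6, 0.2, 1.6]
finger_gap: 85.5
grip_force: 0.0
```

Run:
```python
from h import *
# settle + measure: hold at the same pose
plan([(515,-70,345,83,1,2),(515,-70,345,83,1,8)])
```

```text
[0,0,-0,0,0,0.0042,1,
0,0,-0,0,0,0.0083,1,
0,0,-0,0,0,0.0083,1,
0,0,-0,0,0,0.0083,1,
0,0,-0,0,0,0.0083,1,
0,0,-0,0,0,0.0083,1,
0,0,-0,0,0,0.0083,1,
0,0,-0,0,0,0.0083,1,
0,0,-0,0,0,0.0083,1,
0,0,-0,0,0,0.0083,1]
end [514.9 -70.  344.9] 83.00199999999998
```

Call:
carry_out(
  increments=[0, 0, 0, 0, 0, 0.0042, 1, 0, 0, 0, 0, 0, 0.0083, 1, 0, 0, 0, 0, 0, 0.0083, 1, 0, 0, 0, 0, 0, 0.0083, 1, 0, 0, 0, 0, 0, 0.0083, 1, 0, 0, 0, 0, 0, 0.0083, 1, 0, 0, 0, 0, 0, 0.0083, 1, 0, 0, 0, 0, 0, 0.0083, 1, 0, 0, 0, 0, 0, 0.0083, 1, 0, 0, 0, 0, 0, 0.0083, 1],
)

```text
time: 32.15
tool_pos: [514.8, -70.0, 344.9]
tcp_rot: [180.0, 0.0, 83.0]
ft_force: [-0.7, 0.2, 0.4]
finger_gap: 85.4
grip_force: 0.0
```

Run:
```python
from h import *
s=state()
c=viewer.get_calibration("wrist");im=viewer.snapshot("wrist");np.savez("w10.npz",im=im,**{k:np.array(v) for k,v in c.items()})
t=viewer.snapshot("top");cv2.imwrite("pics/top10.png",t[:,:,::-1])
cv2.imwrite("pics/v10.png",np.hstack([im[:,120:470,::-1],t[140:340,90:450,::-1].repeat(1,0) if 0 else cv2.resize(t[140:340,90:450,::-1],(450,250))[:250] if 0 else np.vstack([cv2.resize(t[140:340,90:450,::-1],(450,250)),np.zeros((170,450,3),np.uint8)])]))
```

```text
t 32.15 tcp [514.8 -70.  344.9] [180.   0.  83.] F [-0.7  0.2  0.4] gap 85.4 grip 0.0 j [-13.  -6.  87.  -0.  99.  -6.]
```

View pics/v10.png

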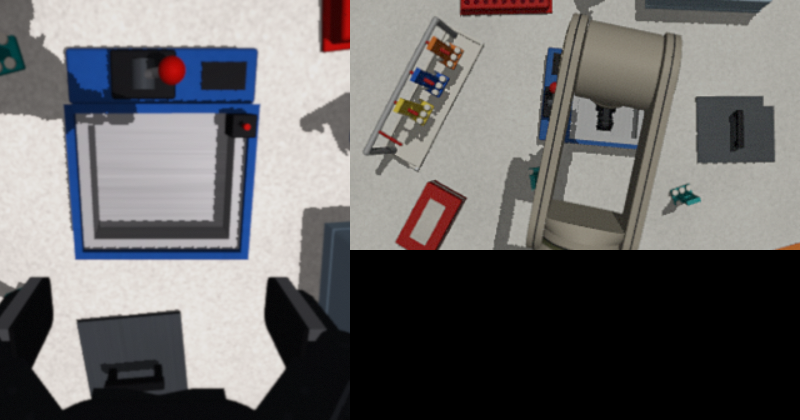

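The bath is empty and the three carriers hang on pegs 0–2: orange, blue and yellow, at (440,52), (430,80) and (410,108) in the right half. The lever is over, and the cover is unmoved with its notch at the upper right (775,100).

Run:
```python
from h import *
D=np.load("w10.npz");im=D["im"];c={k:(D[k] if D[k].ndim else float(D[k])) for k in D.files if k!="im"}
h=cv2.cvtColor(im,cv2.COLOR_RGB2HSV);m=cv2.inRange(h,(105,120,50),(125,255,255))
def fl(P): return cv2.fitLine(np.float32(P),cv2.DIST_HUBER,0,.01,.01).ravel()
g=im[:,:,2].astype(float)-im[:,:,0]  # blueness, sub-pixel half-level crossing
def cross(v,i,lim):  # half crossing going outwards from i
    st=1 if lim>i else -1;hi=v[i];
    while i!=lim and v[i+st]>hi/2+v[lim]/2: i+=st
    a,b=v[i],v[i+st];return i+st*(a-(hi+v[lim])/2)/(a-b)
Lf=[];Rt=[];Bt=[]
for y in range(125,240):
    x=np.where(m[y,160:400])[0]+160
    Lf.append((cross(g[y],x.min()+2,x.min()-6),y));Rt.append((cross(g[y],x.max()-2,x.max()+6),y))
for x in range(215,355):
    y=np.where(m[200:290,x])[0]+200;Bt.append((x,cross(g[:,x],y.max()-2,y.max()+6)))
def X(a,b):
    A=np.array([a[:2],-b[:2]]).T;t=np.linalg.solve(A,b[2:]-a[2:]);return a[2:]+t[0]*a[:2]
L,R_,B=fl(Lf),fl(Rt),fl(Bt)
W=plane(c,[X(L,B),X(R_,B)],72);w=np.linalg.norm(W[1]-W[0]);d=(W[1]-W[0])/w
dirs=[np.degrees(np.arctan2(*(lambda q:(q[1]-q[0]) if (q[1]-q[0])[1]>0 else (q[0]-q[1]))(plane(c,[l[2:],l[2:]+50*l[:2]],72))[[1,0]])) for l in(L,R_)]
print("corners",W.round(1),w,"yaw -y edge",np.degrees(np.arctan2(d[1],d[0])),"sides",dirs)
n=np.array([-d[1],d[0],0]);print("centre (93 from edge)",W.mean(0)+93*n)
# top view cover
T=cv2.imread("pics/top10.png");ct=viewer.get_calibration("top");v=cv2.cvtColor(T,cv2.COLOR_BGR2HSV)
m=(cv2.inRange(v,(0,0,0),(180,255,100)));m[:195]=0;m[285:]=0;m[:,:350]=0;m[:,445:]=0
cn=max(cv2.findContours(m,0,2)[0],key=cv2.contourArea);r_=cv2.minAreaRect(cn);bx=cv2.boxPoints(r_);P=plane(ct,bx,8);print("cover px",r_,"\n",P.round(1),P.mean(0).round(1),[np.linalg.norm(P[i]-P[i-1]).round(1) for i in range(4)])
hm=cv2.inRange(v,(0,0,0),(180,255,32))&m;p=np.argwhere(hm)[:,::-1];print(len(p),p.mean(0),plane(ct,p.mean(0),44))
```

```text
corners [[ 397.3 -166.6   72. ]
 [ 609.9 -192.9   72. ]] 214.26181753327967 yaw -y edge -7.044788063215068 sides [np.float64(83.0049298496137), np.float64(82.88315136985612)]
centre (93 from edge) [514.99222097 -87.44366334  72.        ]
cover px ((397.5, 243.5), (53.0, 63.0), 90.0) 
 [[ 519.5 -299.7    8. ]
 [ 514.1 -493.8    8. ]
 [ 354.2 -486.4    8. ]
 [ 361.6 -293.7    8. ]] [ 437.3 -393.4    8. ] [np.float64(157.9), np.float64(194.1), np.float64(160.0), np.float64(192.9)]
177 [399.3220339  243.21468927] [[ 437.80745834 -388.2510943    44.        ]]
```

Run:
```python
from h import *
plan([(470,-392,265,-2,1,9),(470,-392,265,-2,1,1)])
```

```text
[-0.09,-0.001,0.022,0,0,0.0262,1,
-0.181,-0.003,0.044,0,0,0.0525,1,
-0.271,-0.004,0.067,0,0,0.0787,1,
-0.361,-0.006,0.089,0,0,0.1049,1,
-0.451,-0.007,0.111,0,0,0.1312,1,
-0.542,-0.009,0.133,0,0,0.1574,1,
-0.632,-0.01,0.155,0,0,0.1836,1,
-0.722,-0.012,0.178,0,0,0.2099,1,
-0.813,-0.013,0.2,0,0,0.2361,1,
-0.813,-0.013,0.2,0,0,0.2361,1]
end [ 470.1 -392.2  264.9] -1.994000000000014
```

Call:
carry_out(
  increments=[-0.09, -0.001, 0.022, 0, 0, 0.0262, 1, -0.181, -0.003, 0.044, 0, 0, 0.0525, 1, -0.271, -0.004, 0.067, 0, 0, 0.0787, 1, -0.361, -0.006, 0.089, 0, 0, 0.1049, 1, -0.451, -0.007, 0.111, 0, 0, 0.1312, 1, -0.542, -0.009, 0.133, 0, 0, 0.1574, 1, -0.632, -0.01, 0.155, 0, 0, 0.1836, 1, -0.722, -0.012, 0.178, 0, 0, 0.2099, 1, -0.813, -0.013, 0.2, 0, 0, 0.2361, 1, -0.813, -0.013, 0.2, 0, 0, 0.2361, 1],
)

```text
time: 33.5
tool_pos: [468.7, -394.0, 263.2]
tcp_rot: [-179.9, 0.1, -2.2]
ft_force: [-0.6, 0.6, 0.3]
finger_gap: 85.4
grip_force: 0.0
```

Call:
carry_out(
  increments=[0, 0, 0, 0, 0, 0, 1, 0, 0, 0, 0, 0, 0, 1, 0, 0, 0, 0, 0, 0, 1, 0, 0, 0, 0, 0, 0, 1, 0, 0, 0, 0, 0, 0, 1, 0, 0, 0, 0, 0, 0, 1, 0, 0, 0, 0, 0, 0, 1, 0, 0, 0, 0, 0, 0, 1, 0, 0, 0, 0, 0, 0, 1, 0, 0, 0, 0, 0, 0, 1],
)

```text
time: 34.75
tool_pos: [470.1, -392.2, 264.9]
tcp_rot: [180.0, 0.0, -2.0]
ft_force: [-0.4, -0.2, 1.6]
finger_gap: 85.5
grip_force: 0.0
```

Run:
```python
from h import *
s=state()
c=viewer.get_calibration("wrist");im=viewer.snapshot("wrist");np.savez("w11.npz",im=im,**{k:np.array(v) for k,v in c.items()})
cv2.imwrite("pics/w11.png",im[:,:,::-1])
```

```text
t 34.75 tcp [ 470.1 -392.2  264.9] [180.   0.  -2.] F [-0.4 -0.2  1.6] gap 85.5 grip 0.0 j [-45.   9.  80.  -0.  91.  47.]
```

View pics/w11.png

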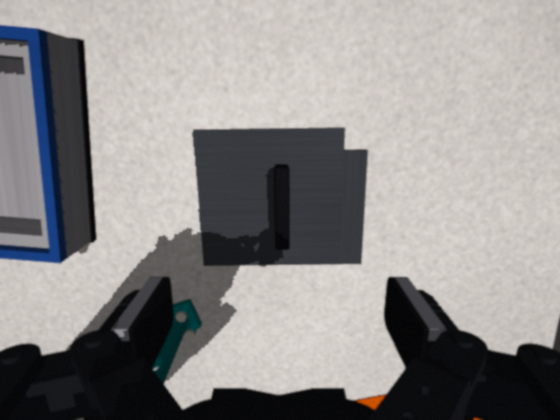

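The cover is at (195–367, 128–266) with its notch at the upper right (344–367, 128–150). The handle bar is at column 281, rows 165–249.

```bash
cat > cov.py <<'E'
from h import *
D=np.load("w11.npz");im=D["im"];c={k:(D[k] if D[k].ndim else float(D[k])) for k in D.files if k!="im"}
g=im.astype(float).mean(2)
def fl(P): return cv2.fitLine(np.float32(P),cv2.DIST_HUBER,0,.01,.01).ravel()
def edge(v,lo,hi):  # sub-pixel place of steepest change in v[lo:hi]
    d=np.abs(np.diff(v[lo:hi]));i=d.argmax();a=max(i-1,0);w=d[a:i+2];return lo+.5+(w*np.arange(a,a+len(w))).sum()/w.sum()
def X(a,b):
    A=np.array([a[:2],-b[:2]]).T;t=np.linalg.solve(A,b[2:]-a[2:]);return a[2:]+t[0]*a[:2]
L=fl([(edge(g[y],188,212),y) for y in range(135,215)])
R_=fl([(edge(g[y],352,378),y) for y in range(156,258)])
T=fl([(x,edge(g[:,x],118,140)) for x in range(202,335)])
B=fl([(x,edge(g[:,x],255,277)) for x in range(255,352)])
P=plane(c,[X(L,T),X(R_,T),X(R_,B),X(L,B)],8)
print("corners",P.round(1).tolist(),"sides",[np.linalg.norm(P[i]-P[i-3]).round(1) for i in range(4)])
dt=P[1]-P[0];db=P[2]-P[3];print("x dir",[np.degrees(np.arctan2(d[1],d[0])).round(2) for d in(dt,db)],"y dir",[np.degrees(np.arctan2(d[1],d[0])).round(2) for d in(P[0]-P[3],P[1]-P[2])],"centre",P.mean(0))
m=(g<26).astype(np.uint8);m[:150]=0;m[258:]=0;m[:,:265]=0;m[:,300:]=0
p=np.argwhere(m);print("handle px",p.min(0),p.max(0));H=plane(c,[((p[:,1].min()+p[:,1].max())/2,p[:,0].min()-.5),((p[:,1].min()+p[:,1].max())/2,p[:,0].max()+.5)],48)
print("handle ends",H.round(1).tolist(),np.linalg.norm(H[0]-H[1]),H.mean(0))
E
python3 cov.py
```

```text
corners [[519.9, -300.7, 8.0], [515.7, -489.9, 8.0], [356.5, -486.4, 8.0], [360.4, -298.7, 8.0]] sides [np.float64(189.2), np.float64(159.2), np.float64(187.7), np.float64(159.5)]
x dir [np.float64(-91.29), np.float64(-91.19)] y dir [np.float64(-0.73), np.float64(-1.25)] centre [ 438.11309975 -393.90214745    8.        ]
handle px [165 265] [257 288]
handle ends [[485.2, -390.3, 48.0], [385.3, -386.7, 48.0]] 99.99136095888825 [ 435.22986304 -388.48557266   48.        ]
```

Run:
```python
from h import *
D=np.load("w11.npz");c={k:(D[k] if D[k].ndim else float(D[k])) for k in D.files if k!="im"}
g=D["im"].mean(2);print(g[185,266:298].round(0));print(plane(c,[(281.5,207),(281.5,165),(281.5,249)],48).round(1))
plan([(438.1,-393.9,100,-1.1,1,4),(438.1,-393.9,24,-1.1,1,4),(438.1,-393.9,24,-1.1,1,2)])
```

```text
[48. 34. 28. 25. 25. 25. 24. 21. 16. 15. 14. 18. 18. 17. 19. 20. 19. 19.
 20. 19. 18. 18. 22. 36. 53. 60. 60. 60. 60. 61. 60. 60.]
[[ 441.3 -393.8   48. ]
 [ 484.5 -395.3   48. ]
 [ 394.9 -392.3   48. ]]
[-0.02,0.002,0.103,0,0,-0.0006,1,
-0.04,0.004,0.206,0,0,-0.0012,1,
-0.06,0.005,0.309,0,0,-0.0019,1,
-0.08,0.007,0.412,0,0,-0.0025,1,
-0.08,0.007,0.46,0,0,-0.0025,1,
-0.08,0.007,0.507,0,0,-0.0025,1,
-0.08,0.007,0.555,0,0,-0.0025,1,
-0.08,0.007,0.602,0,0,-0.0025,1,
-0.08,0.007,0.602,0,0,-0.0025,1,
-0.08,0.007,0.602,0,0,-0.0025,1]
end [ 438.  -393.9   24.1] -1.094000000000014
```

Call:
carry_out(
  increments=[-0.02, 0.002, 0.103, 0, 0, -0.0006, 1, -0.04, 0.004, 0.206, 0, 0, -0.0012, 1, -0.06, 0.005, 0.309, 0, 0, -0.0019, 1, -0.08, 0.007, 0.412, 0, 0, -0.0025, 1, -0.08, 0.007, 0.46, 0, 0, -0.0025, 1, -0.08, 0.007, 0.507, 0, 0, -0.0025, 1, -0.08, 0.007, 0.555, 0, 0, -0.0025, 1, -0.08, 0.007, 0.602, 0, 0, -0.0025, 1, -0.08, 0.007, 0.602, 0, 0, -0.0025, 1, -0.08, 0.007, 0.602, 0, 0, -0.0025, 1],
)

```text
time: 36.05
tool_pos: [438.4, -394.1, 24.6]
tcp_rot: [180.0, -0.0, -1.1]
ft_force: [0.2, -0.2, 1.1]
finger_gap: 85.7
grip_force: 0.0
```

Call:
carry_out(
  increments=[0, 0, 0, 0, 0, 0, -1, 0, 0, 0, 0, 0, 0, -1, 0, 0, 0, 0, 0, 0, -1, 0, 0, 0, 0, 0, 0, -1, 0, 0, 0, 0, 0, 0, -1, 0, 0, 0, 0, 0, 0, -1, 0, 0, 0, 0, 0, 0, -1, 0, 0, 0, 0, 0, 0, -1, 0, 0, 0, 0, 0, 0, -1, 0, 0, 0, 0, 0, 0, -1],
  force=90,
)

```text
time: 37.3
tool_pos: [438.2, -394.1, 24.6]
tcp_rot: [180.0, -0.0, -1.1]
ft_force: [-0.6, 1.3, 6.2]
finger_gap: 14.3
grip_force: 89.0
```

Run:
```python
from h import *
state()
# lift, then turn to 82.95 on the way; hover over the bath
plan([(438,-393.9,60,-1.1,-1,2),(438,-393.9,215,-1.1,-1,4),(440,-360,215,20,-1,4)])
plan([(500,-180,200,82.95,-1,8),(515,-100,180,82.95,-1,2)])
```

```text
t 37.3 tcp [ 438.2 -394.1   24.6] [180.   -0.   -1.1] F [-0.6  1.3  6.2] gap 14.3 grip 89.0 j [-47.  17.  97.  -0.  66.  44.]
[-0,0,-0.045,0,0,0,-1,
-0,0,-0.09,0,0,0,-1,
-0,0,-0.187,0,0,0,-1,
-0,0,-0.284,0,0,0,-1,
-0,0,-0.38,0,0,0,-1,
-0,0,-0.477,0,0,0,-1,
0.001,-0.021,-0.477,0,0,-0.0146,-1,
0.002,-0.042,-0.477,0,0,-0.0293,-1,
0.003,-0.064,-0.477,0,0,-0.0439,-1,
0.003,-0.085,-0.477,0,0,-0.0586,-1]
end [ 439.9 -359.9  214.9] 20.001999999999985
[0.037,-0.046,0.005,0,0,-0.0219,-1,
0.074,-0.093,0.009,0,0,-0.0437,-1,
0.111,-0.139,0.014,0,0,-0.0656,-1,
0.148,-0.186,0.019,0,0,-0.0874,-1,
0.184,-0.232,0.023,0,0,-0.1093,-1,
0.221,-0.278,0.028,0,0,-0.1311,-1,
0.258,-0.325,0.033,0,0,-0.153,-1,
0.295,-0.371,0.037,0,0,-0.1749,-1,
0.347,-0.459,0.062,0,0,-0.1749,-1,
0.399,-0.546,0.087,0,0,-0.1749,-1]
end [ 515.1 -100.1  180.1] 82.96599999999998
```

Call:
carry_out(
  increments=[0, 0, -0.045, 0, 0, 0, -1, 0, 0, -0.09, 0, 0, 0, -1, 0, 0, -0.187, 0, 0, 0, -1, 0, 0, -0.284, 0, 0, 0, -1, 0, 0, -0.38, 0, 0, 0, -1, 0, 0, -0.477, 0, 0, 0, -1, 0.001, -0.021, -0.477, 0, 0, -0.0146, -1, 0.002, -0.042, -0.477, 0, 0, -0.0293, -1, 0.003, -0.064, -0.477, 0, 0, -0.0439, -1, 0.003, -0.085, -0.477, 0, 0, -0.0586, -1],
)

```text
time: 38.55
tool_pos: [439.8, -359.5, 216.0]
tcp_rot: [180.0, -0.0, 20.2]
ft_force: [-0.2, -0.7, -4.3]
finger_gap: 14.4
grip_force: 88.4
```

Call:
carry_out(
  increments=[0.037, -0.046, 0.005, 0, 0, -0.0219, -1, 0.074, -0.093, 0.009, 0, 0, -0.0437, -1, 0.111, -0.139, 0.014, 0, 0, -0.0656, -1, 0.148, -0.186, 0.019, 0, 0, -0.0874, -1, 0.184, -0.232, 0.023, 0, 0, -0.1093, -1, 0.221, -0.278, 0.028, 0, 0, -0.1311, -1, 0.258, -0.325, 0.033, 0, 0, -0.153, -1, 0.295, -0.371, 0.037, 0, 0, -0.1749, -1, 0.347, -0.459, 0.062, 0, 0, -0.1749, -1, 0.399, -0.546, 0.087, 0, 0, -0.1749, -1],
)

```text
time: 39.8
tool_pos: [515.4, -99.1, 181.1]
tcp_rot: [179.9, 0.0, 82.9]
ft_force: [0.9, -0.6, -4.6]
finger_gap: 14.2
grip_force: 88.4
```

Run:
```python
from h import *
state()
# cover underside 112 mm up is above the probe's pin; come to just above that, centred
plan([(515,-87.8,150,82.95,-1,4),(515,-87.8,150,82.95,-1,6)])
```

```text
t 39.8 tcp [515.4 -99.1 181.1] [179.9   0.   82.9] F [ 0.9 -0.6 -4.6] gap 14.2 grip 88.4 j [-16.  -3. 101.   0.  82.  -9.]
[0.008,-0.001,0.019,0,0,0,-1,
0.015,-0.002,0.038,0,0,0,-1,
0.023,-0.003,0.056,0,0,0,-1,
0.03,-0.004,0.075,0,0,0,-1,
0.03,-0.004,0.075,0,0,0,-1,
0.03,-0.004,0.075,0,0,0,-1,
0.03,-0.004,0.075,0,0,0,-1,
0.03,-0.004,0.075,0,0,0,-1,
0.03,-0.004,0.075,0,0,0,-1,
0.03,-0.004,0.075,0,0,0,-1]
end [515.  -88.  150.1] 82.96599999999998
```

Call:
carry_out(
  increments=[0.008, -0.001, 0.019, 0, 0, 0, -1, 0.015, -0.002, 0.038, 0, 0, 0, -1, 0.023, -0.003, 0.056, 0, 0, 0, -1, 0.03, -0.004, 0.075, 0, 0, 0, -1, 0.03, -0.004, 0.075, 0, 0, 0, -1, 0.03, -0.004, 0.075, 0, 0, 0, -1, 0.03, -0.004, 0.075, 0, 0, 0, -1, 0.03, -0.004, 0.075, 0, 0, 0, -1, 0.03, -0.004, 0.075, 0, 0, 0, -1, 0.03, -0.004, 0.075, 0, 0, 0, -1],
)

```text
time: 41.05
tool_pos: [515.0, -87.9, 150.2]
tcp_rot: [180.0, 0.0, 83.0]
ft_force: [0.2, 0.7, -3.6]
finger_gap: 14.4
grip_force: 88.3
```

Run:
```python
from h import *
s=state()
c=viewer.get_calibration("wrist");im=viewer.snapshot("wrist");np.savez("w12.npz",im=im,**{k:np.array(v) for k,v in c.items()})
cv2.imwrite("pics/w12.png",im[:,:,::-1])
z=s["tool_pos"][2]-24.4+8
a=np.radians(82.95);ex=np.array([np.cos(a-np.pi/2),np.sin(a-np.pi/2)]);ey=np.array([np.cos(a),np.sin(a)])
for x,y in((-95,80),(69,80),(69,56),(95,56),(-95,-80),(95,-80)):
    q=s["tool_pos"][:2]+x*ex+y*ey;print((x,y),"expected px",proj(c,[*q,z]).round(1))
```

```text
t 41.05 tcp [515.  -87.9 150.2] [180.   0.  83.] F [ 0.2  0.7 -3.6] gap 14.4 grip 88.3 j [-15.  -1. 103.   0.  78.  -8.]
(-95, 80) expected px [[50.3 90.4]]
(69, 80) expected px [[448.4  90.2]]
(69, 56) expected px [[440.9 148.9]]
(95, 56) expected px [[500.9 149. ]]
(-95, -80) expected px [[104.8 402.4]]
(95, -80) expected px [[455.7 402.3]]
```

View pics/w12.png

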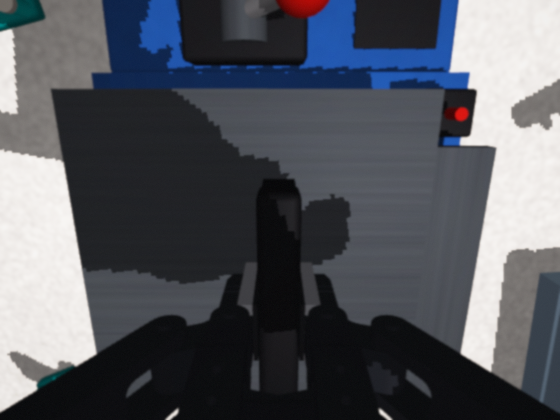

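```bash
cat > rel.py <<'E'
from h import *
import sys
D=np.load(sys.argv[1]);im=D["im"];c={k:(D[k] if D[k].ndim else float(D[k])) for k in D.files if k!="im"}
g=im.astype(float).mean(2);b=im[:,:,2].astype(float)-im[:,:,0]
def edge(v,lo,hi):
    d=np.abs(np.diff(v[lo:hi]));i=d.argmax();a=max(i-1,0);w=d[a:i+2];return lo+.5+(w*np.arange(a,a+len(w))).sum()/w.sum()
def fl(P): return cv2.fitLine(np.float32(P),cv2.DIST_HUBER,0,.01,.01).ravel()
def X(a,b):
    A=np.array([a[:2],-b[:2]]).T;t=np.linalg.solve(A,b[2:]-a[2:]);return a[2:]+t[0]*a[:2]
L=fl([(edge(g[y],44+int((y-90)*.18),66+int((y-90)*.18)),y) for y in range(100,250)])
R=fl([(edge(g[y],484-int((y-147)*.16),506-int((y-147)*.16)),y) for y in range(155,250)])
T=fl([(x,edge(b[:,x],83,97)) for x in range(110,360)])
N=fl([(edge(g[y],433,447),y) for y in range(115,138)])
tl,tr=X(L,T),X(R,T);nt=X(N,T)
print("cover TL",tl.round(1),"TR",tr.round(1),"notch",nt.round(1))
out={}
for z in(126,129,131,134):
    P=plane(c,[tl,tr,nt],z);print("z",z,"width",np.linalg.norm(P[1]-P[0]).round(2),"TL-notch",np.linalg.norm(P[2]-P[0]).round(2),"yaw",np.degrees(np.arctan2(*(P[1]-P[0])[[1,0]])).round(2),"top mid",((P[0]+P[1])/2).round(1))
r_=fl([(x,edge(b[:,x],66,80)) for x in list(range(115,180))+list(range(310,360))])
print("rim/panel edge row at 200:",(r_[3]+(200-r_[2])*r_[1]/r_[0]).round(1))
row=80;print("rim left",edge(b[row],84,102),"rim right",edge(b[row],458,478))
a=np.radians(-7.0);ex=np.array([np.cos(a),np.sin(a)]);ey=np.array([-ex[1],ex[0]])
for C in((515,-87.8),):
    for x,y,z in((-108,93,72),(108,93,72),(69,56,104),(95,80,104),(69,80,104),(95,56,104)):print((x,y,z),proj(c,[*(np.array(C)+x*ex+y*ey),z]).round(1))
pr=(im.max(2)<60).astype(np.uint8);print("probe top dark cols row 125",np.where(pr[125,435:490])[0][[0,-1]]+435,"rows col 470",np.where(pr[60:170,470])[0][[0,-1]]+60)
E
python3 rel.py w12.npz
```

```text
cover TL [50.2 88.2] TR [506.2  88.4] notch [445.   88.3]
z 126 width 196.92 TL-notch 170.41 yaw -7.08 top mid [523.9  -7.3 126. ]
z 129 width 193.34 TL-notch 167.31 yaw -7.08 top mid [523.9  -7.4 129. ]
z 131 width 190.96 TL-notch 165.25 yaw -7.08 top mid [523.9  -7.5 131. ]
z 134 width 187.38 TL-notch 162.16 yaw -7.08 top mid [523.9  -7.6 134. ]
rim/panel edge row at 200: 70.2
rim left 92.42307692307692 rim right 467.7016129032258
(-108, 93, 72) [[88.6 69.6]]
(108, 93, 72) [[471.2  69.2]]
(69, 56, 104) [[415.7 141.4]]
(95, 80, 104) [[473.9  91.8]]
(69, 80, 104) [[421.   91.8]]
(95, 56, 104) [[466.6 141.4]]
probe top dark cols row 125 [441 470] rows col 470 [ 90 126]
```

Run:
```python
from h import *
plan([(515.8,-89,130,82.97,-1,3),(515.8,-89,104,82.97,-1,5),(515.8,-89,104,82.97,-1,2)])
```

```text
[-0.001,0.001,0.017,0,0,-0,-1,
-0.002,0.002,0.033,0,0,-0,-1,
-0.002,0.002,0.05,0,0,-0,-1,
-0.002,0.002,0.063,0,0,-0,-1,
-0.002,0.002,0.076,0,0,-0,-1,
-0.002,0.002,0.089,0,0,-0,-1,
-0.002,0.002,0.102,0,0,-0,-1,
-0.002,0.002,0.115,0,0,-0,-1,
-0.002,0.002,0.115,0,0,-0,-1,
-0.002,0.002,0.115,0,0,-0,-1]
end [515.7 -88.9 104.1] 82.96599999999998
```

Call:
carry_out(
  increments=[-0.001, 0.001, 0.017, 0, 0, 0, -1, -0.002, 0.002, 0.033, 0, 0, 0, -1, -0.002, 0.002, 0.05, 0, 0, 0, -1, -0.002, 0.002, 0.063, 0, 0, 0, -1, -0.002, 0.002, 0.076, 0, 0, 0, -1, -0.002, 0.002, 0.089, 0, 0, 0, -1, -0.002, 0.002, 0.102, 0, 0, 0, -1, -0.002, 0.002, 0.115, 0, 0, 0, -1, -0.002, 0.002, 0.115, 0, 0, 0, -1, -0.002, 0.002, 0.115, 0, 0, 0, -1],
)

```text
time: 42.35
tool_pos: [515.8, -88.8, 104.2]
tcp_rot: [180.0, 0.0, 83.0]
ft_force: [-1.4, 0.5, -4.7]
finger_gap: 14.2
grip_force: 88.3
```

Run:
```python
from h import *
s=state()
c=viewer.get_calibration("wrist");im=viewer.snapshot("wrist");np.savez("w13.npz",im=im,**{k:np.array(v) for k,v in c.items()})
cv2.imwrite("pics/w13.png",cv2.resize(im[:,:,::-1],(800,600),interpolation=cv2.INTER_CUBIC))
```

```text
t 42.35 tcp [515.8 -88.8 104.2] [180.   0.  83.] F [-1.4  0.5 -4.7] gap 14.2 grip 88.3 j [-15.   1. 105.   0.  73.  -8.]
```

View pics/w13.png

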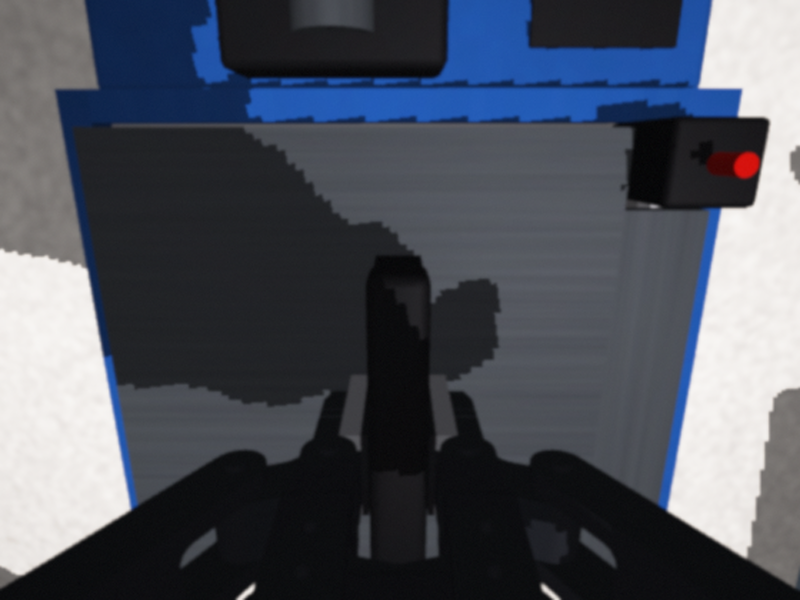

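The cover is over the recess: the left and right rim strips look even, the notch corner (628,208) sits beside the probe, and a thin even gap shows along the top edge (row 124). I'll check the margins numerically.

```bash
cat > rel2.py <<'E'
from h import *
D=np.load("w13.npz");im=D["im"];c={k:(D[k] if D[k].ndim else float(D[k])) for k in D.files if k!="im"}
b=im[:,:,2].astype(float)-im[:,:,0];g=im.astype(float).mean(2)
a=np.radians(-7.05);ex=np.array([np.cos(a),np.sin(a)]);ey=np.array([-ex[1],ex[0]]);t=np.array([515.8,-88.8])
def tr(px,z): q=plane(c,px,z)[0][:2]-t;return q@ex,q@ey
def edges(v,lo,hi,thr): # half level crossings of blueness
    m=(v[lo:hi]>thr);i=np.where(m[1:]!=m[:-1])[0]
    return [lo+k+(thr-v[lo+k])/(v[lo+k+1]-v[lo+k]) for k in i]
for y in(150,165,180,270,300,330):
    l=edges(b[y],35,110,25);r_=edges(b[y],455,520,35)
    print(y,"L",np.round(l,1),"R",np.round(r_,1),end=" ")
    if len(l)>=2 and len(r_)>=2:print("rim x",np.round([tr((l[0],y),72)[0],tr((r_[-1],y),72)[0]],1),"cover x",np.round([tr((l[-1],y),88)[0],tr((r_[0],y),88)[0]],1))
    else:print()
for x in(180,200,250,300,350,380):
    v=g[:,x];bb=b[:,x];e=edges(bb,70,100,60);print(x,"top: blue ends",np.round(e,1),"y at rim-inner z72",[round(tr((x,k),72)[1],1) for k in e],"grey",g[82:95,x].round(0))
for x in(200,300,380):print(x,b[54:70,x].round(0))
E
python3 rel2.py
```

```text
150 L [53.8 60.9] R [494.9 504. ] rim x [-107.7  106.2] cover x [-94.7  92.4]
165 L [56.6 63.6] R [492.2 501.5] rim x [-107.6  106.3] cover x [-94.7  92.3]
180 L [59.3 66.1] R [489.7 498.7] rim x [-107.6  106.3] cover x [-94.7  92.3]
270 L [75.  82.7] R [473.9 482.6] rim x [-107.9  106.3] cover x [-94.3  92.2]
300 L [80.4 87.9] R [468.5 477.1] rim x [-107.9  106.3] cover x [-94.3  92.2]
330 L [85.9 93. ] R [463.3 471.8] rim x [-107.8  106.4] cover x [-94.4  92.1]
180 top: blue ends [84.] y at rim-inner z72 [np.float64(83.1)] grey [54. 46. 46. 49. 64. 82. 88. 84. 82. 79. 78. 77. 77.]
200 top: blue ends [84.5] y at rim-inner z72 [np.float64(82.8)] grey [93. 76. 56. 50. 65. 83. 88. 86. 82. 80. 79. 79. 78.]
250 top: blue ends [84.] y at rim-inner z72 [np.float64(83.0)] grey [66. 50. 44. 49. 67. 85. 90. 86. 84. 82. 82. 80. 79.]
300 top: blue ends [85.2] y at rim-inner z72 [np.float64(82.5)] grey [104. 100.  85.  71.  78.  91.  93.  89.  87.  86.  85.  84.  83.]
350 top: blue ends [84.2] y at rim-inner z72 [np.float64(83.0)] grey [90. 69. 50. 52. 71. 88. 90. 89. 88. 88. 87. 86. 86.]
380 top: blue ends [84.4] y at rim-inner z72 [np.float64(82.9)] grey [95. 75. 56. 52. 69. 85. 90. 88. 88. 88. 87. 88. 87.]
200 [ 67. 112. 134. 140. 128. 101.  82. 100. 127. 140. 144. 145. 145. 145.
 143. 145.]
300 [ 67. 113. 135. 137. 125.  97.  81. 103. 132. 143. 146. 147. 146. 146.
 145. 145.]
380 [137. 136. 127. 100.  74.  63.  78. 108. 133. 142. 145. 146. 144. 145.
 147. 146.]
```

```bash
cat >> rel2.py <<'E'
print("---")
for x in(200,300,380):print("rim outer y",tr((x,60),72)[1].round(2),"rim inner",tr((x,84.2),72)[1].round(2),"cover +y edge",[tr((x,k),88)[1].round(2) for k in(85.5,86,86.5)])
plan([(516.1,-89.1,92,82.95,-1,4),(516.1,-89.1,86.5,82.95,-1,4),(516.1,-89.1,86.5,82.95,-1,2)])
E
python3 rel2.py | sed -n '/---/,$p'
```

```text
---
rim outer y 93.1 rim inner 82.98 cover +y edge [np.float64(81.74), np.float64(81.55), np.float64(81.35)]
rim outer y 93.08 rim inner 82.96 cover +y edge [np.float64(81.72), np.float64(81.53), np.float64(81.33)]
rim outer y 93.1 rim inner 82.98 cover +y edge [np.float64(81.74), np.float64(81.55), np.float64(81.35)]
[-0,0,0.008,0,0,0,-1,
-0,0.001,0.015,0,0,0,-1,
-0,0.001,0.023,0,0,0,-1,
-0,0.001,0.03,0,0,0,-1,
-0,0.001,0.034,0,0,0,-1,
-0,0.001,0.037,0,0,0,-1,
-0,0.001,0.041,0,0,0,-1,
-0,0.001,0.044,0,0,0,-1,
-0,0.001,0.044,0,0,0,-1,
-0,0.001,0.044,0,0,0,-1]
end [516.1 -88.9  86.5] 82.96599999999998
```

Call:
carry_out(
  increments=[-0.003, 0.001, 0.004, 0, 0, 0, -1, -0.003, 0.001, 0.012, 0, 0, 0, -1, -0.003, 0.001, 0.02, 0, 0, 0, -1, -0.003, 0.001, 0.026, 0, 0, 0, -1, -0.003, 0.001, 0.031, 0, 0, 0, -1, -0.003, 0.001, 0.036, 0, 0, 0, -1, -0.003, 0.001, 0.04, 0, 0, 0, -1, -0.003, 0.001, 0.044, 0, 0, 0, -1, -0.003, 0.001, 0.044, 0, 0, 0, -1, -0.003, 0.001, 0.044, 0, 0, 0, -1],
)

```text
time: 43.65
tool_pos: [516.0, -90.1, 86.6]
tcp_rot: [180.0, -0.0, 83.0]
ft_force: [-0.1, -0.8, -3.7]
finger_gap: 14.4
grip_force: 88.3
```

Run:
```python
from h import *
state()
json.dump([515.95,-90.05,86.5,82.966],open("cmd.json","w"))
```

```text
t 43.65 tcp [516.  -90.1  86.6] [180.  -0.  83.] F [-0.1 -0.8 -3.7] gap 14.4 grip 88.3 j [-16.   3. 106.   0.  71.  -8.]
```

No contact with the underside about 10 mm below the rim top, so it is in the recess. Lower the last 2 mm.

Call:
carry_out(
  increments=[0, 0, 0.001, 0, 0, 0, -1, 0, 0, 0.002, 0, 0, 0, -1, 0, 0, 0.003, 0, 0, 0, -1, 0, 0, 0.004, 0, 0, 0, -1, 0, 0, 0.005, 0, 0, 0, -1, 0, 0, 0.006, 0, 0, 0, -1, 0, 0, 0.006, 0, 0, 0, -1, 0, 0, 0.006, 0, 0, 0, -1, 0, 0, 0.006, 0, 0, 0, -1, 0, 0, 0.006, 0, 0, 0, -1],
)

```text
time: 44.9
tool_pos: [516.0, -90.1, 84.6]
tcp_rot: [180.0, 0.0, 83.0]
ft_force: [-6.5, 1.1, 4.2]
finger_gap: 14.4
grip_force: 89.6
```

It rests on the ledge at the expected height (8 N). Open, and then rise.

Call:
carry_out(
  increments=[0, 0, 0, 0, 0, 0, -0.2, 0, 0, 0, 0, 0, 0, -0.2, 0, 0, 0, 0, 0, 0, -0.2, 0, 0, 0, 0, 0, 0, -0.2, 0, 0, -0.03, 0, 0, 0, -0.2, 0, 0, -0.07, 0, 0, 0, -0.2, 0, 0, -0.15, 0, 0, 0, -0.2, 0, 0, -0.28, 0, 0, 0, -0.2, 0, 0, -0.42, 0, 0, 0, -0.2, 0, 0, -0.56, 0, 0, 0, -0.2],
)

```text
time: 46.15
tool_pos: [515.8, -90.0, 311.5]
tcp_rot: [179.9, 0.0, 83.0]
ft_force: [1.0, -0.0, -0.4]
finger_gap: 34.0
grip_force: 0.0
```

Call:
carry_out(
  increments=[0, 0, -0.08, 0, 0, 0, 0, 0, 0, -0.08, 0, 0, 0, 0, 0, 0, -0.08, 0, 0, 0, 0, 0, 0, -0.08, 0, 0, 0, 0, 0, 0, -0.08, 0, 0, 0, 0, 0, 0, -0.08, 0, 0, 0, 0, 0, 0, -0.08, 0, 0, 0, 0, 0, 0, -0.08, 0, 0, 0, 0, 0, 0, -0.08, 0, 0, 0, 0, 0, 0, -0.08, 0, 0, 0, 0],
)

```text
time: 47.4
tool_pos: [515.9, -90.1, 340.1]
tcp_rot: [180.0, 0.0, 83.0]
ft_force: [-0.3, 0.3, -0.3]
finger_gap: 42.6
grip_force: 0.0
```

Run:
```python
from h import *
s=state()
c=viewer.get_calibration("wrist");im=viewer.snapshot("wrist");np.savez("w15.npz",im=im,**{k:np.array(v) for k,v in c.items()})
b=im[:,:,2].astype(float)-im[:,:,0]
a=np.radians(-7.05);ex=np.array([np.cos(a),np.sin(a)]);ey=np.array([-ex[1],ex[0]]);t=np.array([515.2,-88.5])
def tr(px,z): q=plane(c,px,z)[0][:2]-t;return np.round([q@ex,q@ey],1)
def runs(v,lo,thr=35):
    m=np.r_[False,v>thr,False];i=np.where(m[1:]!=m[:-1])[0];return [(lo+p-.5,lo+q-.5) for p,q in zip(i[::2],i[1::2]) if q-p>2]
for y0 in(-50,0,40):   # rows across the bath
    py=proj(c,[*(t+y0*ey),70])[0][1].round().astype(int);R=runs(b[py,130:430],130)
    print("row",py,[(tr((p,py),72)[0],tr((q,py),72)[0]) for p,q in R])
for x0 in(-60,-30,40):
    px=proj(c,[*(t+x0*ex),70])[0][0].round().astype(int);R=runs(b[60:330,px],60)
    print("col",px,[(tr((px,p),72)[1],tr((px,q),72)[1]) for p,q in R])
```

```text
t 47.4 tcp [515.9 -90.1 340.1] [180.   0.  83.] F [-0.3  0.3 -0.3] gap 42.6 grip 0.0 j [-16.  -5.  87.  -0.  98.  -8.]
row 212 [(np.float64(-108.2), np.float64(-95.2)), (np.float64(95.6), np.float64(107.4))]
row 170 [(np.float64(-107.9), np.float64(-95.4)), (np.float64(95.8), np.float64(107.2))]
row 134 [(np.float64(-107.0), np.float64(-96.0)), (np.float64(95.3), np.float64(107.5))]
col 226 [(np.float64(110.0), np.float64(82.0)), (np.float64(-80.3), np.float64(-93.3))]
col 252 [(np.float64(96.1), np.float64(82.0)), (np.float64(-80.3), np.float64(-93.3))]
col 313 [(np.float64(116.8), np.float64(82.0)), (np.float64(-80.4), np.float64(-93.3))]
```

The height gained since the grasp is exactly 60.0 mm, the ledge height, and the rim shows all round. One last check of the carriers and lever, then I hand in.

Run:
```python
from h import *
im=viewer.snapshot("top");old=cv2.cvtColor(cv2.imread("pics/top10.png"),cv2.COLOR_BGR2RGB)
for n,lo,hi in(("orange",(8,120,80),(18,255,255)),("blue",(108,120,60),(125,255,255)),("yellow",(22,120,90),(33,255,255))):
    o=[]
    for q in(old,im):
        m=cv2.inRange(cv2.cvtColor(q,cv2.COLOR_RGB2HSV),lo,hi);p=np.argwhere(m[150:275,100:205]);o.append((len(p),(p.mean(0)[::-1]+[100,150]).round(1)))
    print(n,o)
s=viewer.snapshot("side");m=cv2.inRange(cv2.cvtColor(s,cv2.COLOR_RGB2HSV),(0,120,60),(8,255,255))[215:260,245:310];p=np.argwhere(m);print("knob",p.mean(0)[::-1]+[245,215])
print(order.hand_in())
```

```text
orange [(137, array([162.8, 184. ])), (138, array([163.1, 183.3]))]
blue [(151, array([153. , 203.8])), (145, array([153.5, 203.9]))]
yellow [(127, array([140.7, 226.7])), (126, array([140.7, 226.7]))]
knob [265.703125 228.046875]
the job is handed in; nothing more can be done
None
```

The job is handed in, verdict not shown: the lever is at its off stop, the orange, blue and yellow carriers hang on pegs 0, 1 and 2 (no green one was present), and by force and height readings the cover is home in the recess with its notch at the probe.

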